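# Take the test weight off the load-cell safety hook

### The job

Take the test weight off the load-cell stand: holding the weight, push its crossbar back along the hook so that the bar itself presses the sprung keeper open, then lift it out past the hook's nose and off over the tip without forcing it. Stand the weight upright, fully down, in the storage seat whose well it fits, let go, and leave the small loose parts on the desk alone.

Things in the scene. Friction and masses are not known exactly. Their poses are not given: they have to be found in the camera images.
- stand: grey load-cell stand, fixed; base plate 170 x 110 x 12 mm; column at stand x beyond +78 mm, 134 mm high. Origin on the desk under the hook's saddle. A flat dark steel hook, 10 mm wide, runs from the column along stand -x: level arm 12 mm thick with its top 130 mm above the desk, end turned up between x = -25 and -16 mm and bent back over the arm as a nose.
- saddle (a point): middle of the hook's resting place: on the arm's top, 130 mm above the stand's origin
- nose_end (a point): end of the hook's nose, at half its thickness: stand x = +12 mm. The nose's underside is 16 mm and its top 24 mm above the arm's top. The way up out of the hook is behind this end; the keeper closes that gap
- keeper (a joint): sprung keeper angle, rad: 0 closed, grows as it folds back to the column, upright at 0.64, stop at 1.3. Its spring always closes it: 0.025 Nm closed, 0.04 Nm at 0.75; the crossbar needs 3 to 9 N with friction. The bar's centre meets it at stand x +17 to +20 mm and has it about upright at +28; with the bar at +28 to +36 mm the way up is open. Closed, it blocks the way up.
- keeper_end (a point): free end of the keeper, a steel plate 16 mm wide and 3 mm thick that leans forward from its pin over the arm to the nose's end. The pin runs along stand y at stand x = +34 mm, 6 mm below the arm's top; the plate ends 35 mm from it
- weight: steel test weight, 0.4 kg +-30 %, 150 mm tall. Origin: centre of its underside; z up its axis. From below: disc 56 mm wide, 32 mm high; two uprights 8 x 6 mm at y = +-25 mm (44 mm clear between) up to the top; crossbar by which it hangs on the arm, under the nose; flat handle bar on top. The arm passes through the 60 mm high window between disc and crossbar.
- crossbar (a point): middle of the round crossbar (8 mm thick, along the weight's y), 96 mm above the weight's origin. It slides most freely when held 3 to 5 mm off the arm (8 mm of play under the nose); resting or pressed on the arm it drags. Once it is behind the nose, a rise of 28 to 45 mm lets the weight be drawn off along stand -x, crossbar above the nose and disc below the arm
- handle (a point): centre of the handle bar, 142 mm above the weight's origin: 56 mm long (y), 10 mm thick (x), 16 mm tall (z), nothing above it; while it hangs its underside is 18 mm above the top of the nose
- seat_large: grey storage block 84 x 84 x 20 mm, fixed, with a round well 60 mm wide and 12 mm deep in its middle (chamfered rim): the weight's place. Origin: centre of its underside; the well's floor is 8 mm above the desk
- seat_small: the same block with a 44 mm well, too small for the weight
- capacitor_1: small black can capacitor, 12 mm wide, 20 mm tall, standing loose; origin at its underside
- capacitor_2: small blue can capacitor, 12 mm wide, 20 mm tall, standing loose; origin at its underside
- heatsink: small finned heatsink 22 x 30 x 15 mm, loose; origin at its underside
Things that resemble listed ones, but are neither listed nor needed, are in the scene too. Several things have the shape of the weight; the one meant has the colours described above. What is shaped like the seat_large but blue is not meant.

How it is judged:
On the way, in this order (a step that is already met when the one before it is completed fails the run):
1. the weight's crossbar, still in the hook below the top of the nose, has pushed the keeper open by more than 0.35 rad, with no finger on the stand or keeper (value of joint keeper above 0.35 rad and distance between crossbar and saddle below 0.05 m and z of crossbar in the frame of stand below 0.152 m and contact force between weight and stand above 0.5 N and contact force between the fingers and stand below 0.3 N), for 0.1 s.
2. the weight has left the hook over its tip and the keeper has sprung shut (value of joint keeper below 0.1 rad and x of crossbar in the frame of stand below -0.035 m and contact force between weight and stand below 0.1 N), for 0.1 s.
At the end, for the whole second after the job is handed in: The weight stands still and upright (within 0.06 rad) on the floor of the large seat's well (its underside within 2.5 mm of the floor, within 6 mm of the centre), and the keeper is closed (below 0.1 rad) (horizontal distance between weight and seat_large below 0.006 m and z of weight in the frame of seat_large below 0.0105 m and angle between weight's own z axis and vertical below 0.06 rad and linear speed of weight below 0.02 m/s and value of joint keeper below 0.1 rad); the robot touches nothing.
It fails at once if the weight is forced against the hook or keeper (over 40 N) (contact force between weight and stand above 40 N).
It fails at once if a small loose part is moved by more than 30 mm (distance of any of capacitor_1, capacitor_2, heatsink from where it was at the start of the episode above 0.03 m).
It also fails if it takes over 48 s, if anything falls off the work surface, if the arm or the gripper's body presses on something with over 40 N, if the wrist force passes 120 N, or if a joint passes its speed limit or range.

### The arm

A 7-joint arm with a two-finger parallel gripper is mounted at the origin on a cart in front of the work surface, level with it; the furniture and walls round the work are solid. World frame = base frame: x ahead of the robot, y to its left, z up, the work surface at z = 0. Lengths are in m, angles in rad, forces in N, time in s.
With the tool pointing down it reaches from about 0.4 to 0.85 m from the base axis. Payload 10.4 kg.
Tool frame: the origin (TCP) lies between the finger pads; the fingertips stand tcp_to_tips ahead of it and the grasp point (between the pads) lies 8 mm behind it (tcp_to_tips is the distance from the TCP to the fingertips, in m); z points along the fingers, y is the line along which they close (so a half turn about z gives the same grasp; the last joint's range is limited). The gripper opens to 85 mm and grips with 20 to 120 N. Pads are 22 mm wide; open, the fingers measure 114 mm over their backs; the gripper's body (76 mm by 85 mm) begins 54 mm behind the grasp point. The pads swing forward as they close: fully open they stand 13 mm farther back than shut.
Start: joints at [-1.222, 0.332, -0.065, 1.46, 0.022, 1.35, -0.088], TCP at [0.227, 0.582, 0.218] pointing down, gripper open.
Joint ranges: [-2.6, 2.6], [-0.5, 2.12], [-1.47, 1.34], [0.16, 2.42], [-1.27, 4.41], [0.06, 2.06], [-2.6, 2.6]. Speed limits (rad/s): [2.22, 2.22, 2.79, 2.79, 3.14, 3.14, 3.14].

### API

Orientations are given as a unit quaternion [x, y, z, w].
In Python, from workcell import * gives the robot as it stands.
- The arm moves only by the tool apply_moves, never from a script. Its argument "rows" is a list of rows, each an object of numbers: "x", "y", "z": the shift along the tool's x, y, z in mm; "ax", "ay", "az": the turn, a rotation vector about the tool's x, y, z in degrees; "gripper": the closure, from 0 (fully open) to 1 (shut). A call has 1 to 5 rows; each row shifts and turns the commanded pose from where the row before left it, along the tool's axes as they then stand; what a row does not reach is not made up. A row lasts 1/12 s, in which the tool goes at most 41.7 mm and 7.16 degrees, less where a joint would pass 70% of its speed; a pose out of reach is approached as far as the arm can. A call with a gripper value outside its range is refused whole. The fingers move at their own pace and stop on an object; "newtons" is the grip in N (left out, the last holds). Time passes only in rows, so rows that do not move let the fingers close. It gives the time, the measured TCP pose, the force, the opening and the grip force at its end, in the units of the state.
- get_obs(): the state, without advancing time (a new reading comes with each control period).
- camera(name): name is "side" or "top" or "wrist"; returns a dict with "color" (400x640x3 uint8, red, green, blue), "fov_y" (degrees; the focal length in pixels is half the picture's height over the tangent of half this angle, whatever the lens; pixels are square), "cx", "cy" (the principal point, pixels), "rvec" (rotation vector, rad) and "tvec" (3), from world to camera coordinates, as OpenCV has them. Camera axes: x right, y down, z forward; pixel columns grow to the right and rows downward; lengths in m; the calibration is good to about 2 mm. A picture is of the moment at which its call begins. There is no depth.
- hand_in(): hands the job in; it is judged then, once.
The state is a dict: "clock": time; "joint_pos": joint angles; "joint_velocities": joint speeds; "tau": joint torques, N m; "position": TCP position; "ee_rot": TCP orientation; "ft_force": force on the tool from outside, world axes, zero at the start; "torque": the same for the moment, N m; "grip_width": opening from 0.0 (shut) to 1.0 (fully open); "grasp_force": force on a finger pad.
Only numpy, scipy, OpenCV 4.12 (cv2) and the standard library are available. Lean on these libraries where they do the work, as an engineer would, in place of code of your own. Each camera call takes 0.05 s, during which the arm holds its last target. There are 200 camera calls.

## Working session

There is one attempt and no reset: what is moved stays moved. The work goes in short steps, Python scripts to look and compute and a tool call to move; the robot and the scene stay as the last step left them, time stands still between calls to the robot, and variables do not carry over. Pictures are saved under pics/ and viewed, at most 10 in all, crops included, and the job is handed in when it is done.

Besides the shell and the picture viewer there is one more tool, called after "Request:" by a JSON object that holds its "op" and its "data". apply_moves: Moves the arm, as the interface text tells. Its arguments: {"type":"object","properties":{"rows":{"type":"array","items":{"type":"object","properties":{"x":{"type":"number"},"y":{"type":"number"},"z":{"type":"number"},"ax":{"type":"number"},"ay":{"type":"number"},"az":{"type":"number"},"gripper":{"type":"number"}}}},"newtons":{"type":"number"}},"required":["rows"]}

```bash
mkdir -p pics; ls; cat > h.py <<'E'
from workcell import *
import numpy as np, cv2, pickle
from scipy.spatial.transform import Rotation as R
def snap(name,fn):
    c=camera(name); pickle.dump(c,open('pics/%s.pkl'%fn,'wb'))
    cv2.imwrite('pics/%s.png'%fn,c['color'][:,:,::-1]); return c
def load(fn): return pickle.load(open('pics/%s.pkl'%fn,'rb'))
def KM(c):
    f=c['color'].shape[0]/2/np.tan(np.radians(c['fov_y'])/2)
    return np.array([[f,0,c['cx']],[0,f,c['cy']],[0,0,1]]), cv2.Rodrigues(np.array(c['rvec'],float))[0], np.array(c['tvec'],float).ravel()
def proj(c,P):
    K,Rm,t=KM(c); q=(K@(Rm@np.atleast_2d(P).T+t[:,None])).T; return q[:,:2]/q[:,2:]
def ray(c,uv):
    K,Rm,t=KM(c); d=Rm.T@np.linalg.inv(K)@[uv[0],uv[1],1]; return -Rm.T@t, d/np.linalg.norm(d)
def onz(c,uv,z):
    o,d=ray(c,uv); return o+d*(z-o[2])/d[2]
def tri(*obs):
    A=np.zeros((3,3));b=np.zeros(3);rs=[ray(c,uv) for c,uv in obs]
    for o,d in rs:
        M=np.eye(3)-np.outer(d,d);A+=M;b+=M@o
    p=np.linalg.solve(A,b); return p,[np.linalg.norm(np.cross(p-o,d)) for o,d in rs]
E
python3 - <<'E'
from h import *
for n in ('side','top','wrist'):
    c=snap(n,n+'0'); print(n,c['fov_y'],c['cx'],c['cy'],ray(c,(320,200)))
a=cv2.imread('pics/side0.png');b=cv2.imread('pics/top0.png')
o=get_obs();print(o)
E
```

```text
pics
side 53.34744895613344 318.00350037108785 201.65746541296807 (array([ 0.10751626, -0.86533779,  0.53054153]), array([ 0.42765947,  0.80058244, -0.41973221]))
top 54.84364881724911 317.78704937868594 200.21587009936042 (array([ 0.43795932, -0.0743687 ,  1.11281743]), array([ 0.08735174,  0.00528416, -0.99616352]))
wrist 66.83558953352772 318.1975836732718 201.22681322540993 (array([0.16600695, 0.60469515, 0.3727056 ]), array([ 0.2390074 , -0.08886178, -0.96694315]))
{'clock': 0.15, 'joint_pos': array([-1.22160438,  0.33270527, -0.06469756,  1.46071342,  0.02158465,
        1.34987177, -0.08853355]), 'joint_velocities': array([ 0.00022946, -0.0032083 ,  0.00082679, -0.00244836, -0.00107762,
       -0.00056294, -0.00064644]), 'tau': array([ 7.04148297e-04, -6.25828886e+01,  4.91712894e-02, -3.91848958e+01,
        1.62860204e-02,  7.59121293e-03, -1.74366232e-05]), 'position': array([0.2269497 , 0.58204655, 0.21772877]), 'ee_rot': array([ 1.84838447e-01,  9.82768791e-01, -4.95374702e-04, -7.94928972e-05]), 'ft_force': array([-0.49761299, -0.21712248, -0.20890203]), 'torque': array([-0.02388007,  0.02898431,  0.03057021]), 'grasp_force': 0.0, 'grip_width': 0.9997766796854868}
```

View pics/side0.png

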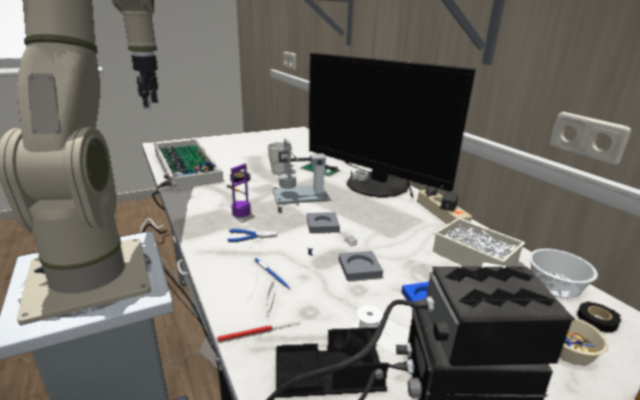

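View pics/top0.png

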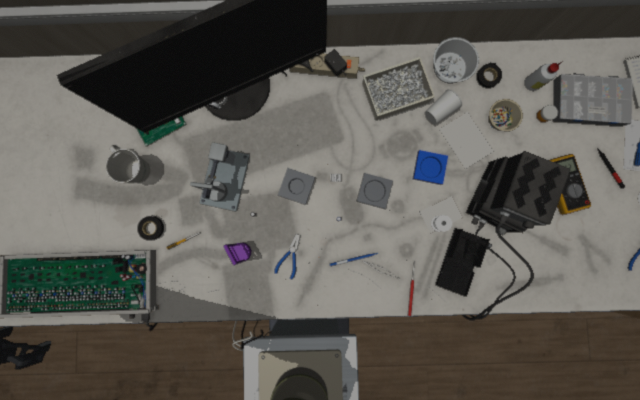

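The top view shows the stand near (222,180), grey seats at (297,186) and (374,190), a blue decoy seat and a purple decoy weight. I'll enlarge the stand and the seats.

```bash
python3 - <<'E'
from h import *
t=cv2.imread('pics/top0.png');s=cv2.imread('pics/side0.png')
a=cv2.resize(t[130:225,180:260],None,fx=5,fy=5,interpolation=cv2.INTER_CUBIC) #400x475
b=cv2.resize(s[130:225,260:340],None,fx=5,fy=5,interpolation=cv2.INTER_CUBIC)
cv2.imwrite('pics/c1.png',np.hstack([a,b]))
a=cv2.resize(t[160:230,245:405],None,fx=5,fy=5,interpolation=cv2.INTER_CUBIC) #800x350
b=cv2.resize(s[200:290,280:400],None,fx=2.7,fy=2.7,interpolation=cv2.INTER_CUBIC)
b=cv2.copyMakeBorder(b,0,0,0,800-b.shape[1],cv2.BORDER_CONSTANT)
cv2.imwrite('pics/c2.png',np.vstack([a,b]))
E
```

```text
(no output)
```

View pics/c1.png

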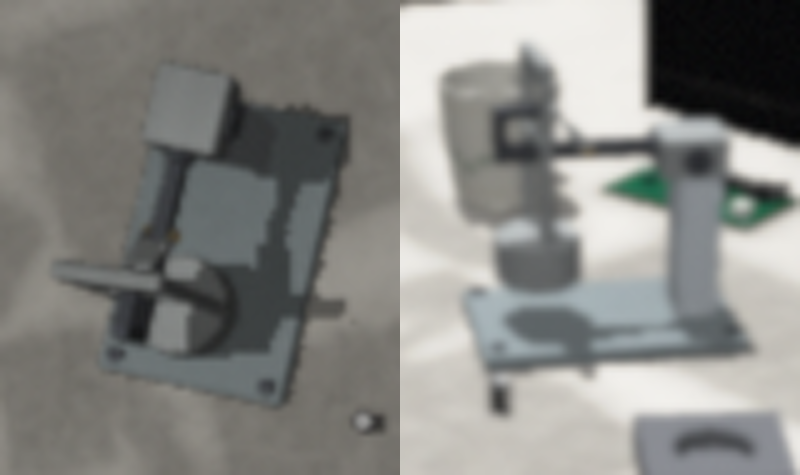

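View pics/c2.png

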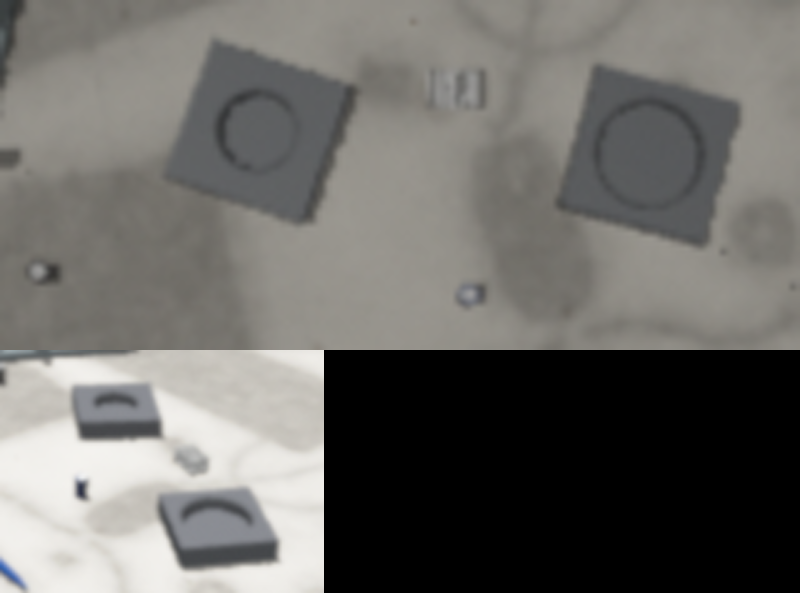

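c1 shows the stand plate with corners at crop (102,368), (280,405) and (348,118). The column top is at (163,65)–(217,155) and the handle runs (55,270)–(165,288). c2 shows the small well at crop (258,130) and the large well at (650,153), with the heatsink and two capacitors loose between them.

```bash
python3 - <<'E'
from h import *
np.set_printoptions(precision=4,suppress=True)
t=load('top0');s=load('side0')
T=lambda u,v:(u/5+180-.4,v/5+130-.4); S=lambda u,v:((u-400)/5+260-.4,v/5+130-.4)
print('plate',[onz(t,T(*p),.012)[:2] for p in((102,365),(280,403),(348,118))])
col=[onz(t,T(*p),.134)[:2] for p in((163,65),(237,80),(217,155),(145,140))];print('col',col,np.mean(col,0))
h=[onz(t,T(*p),.187)[:2] for p in((55,270),(165,288))];print('handle',h,np.mean(h,0), np.linalg.norm(h[0]-h[1]))
print('tri handle left end top', tri((t,T(55,270)),(s,S(522,47))), 'right',tri((t,T(165,288)),(s,S(545,70))))
W=lambda u,v:(u/5+245-.4,v/5+160-.4); V=lambda u,v:(u/2.7+280-.3,(v-350)/2.7+200-.3)
def seat(ps,w):
    c=[onz(t,W(*p),.02)[:2] for p in ps]; print('corners',np.mean(c,0),[np.linalg.norm(c[i]-c[i-1]) for i in range(4)],'well',onz(t,W(*w),.02)[:2],'yaw',np.degrees(np.arctan2(*(c[1]-c[0])[::-1])))
seat([(213,40),(355,86),(308,222),(165,178)],(258,130))
seat([(597,65),(740,103),(706,243),(558,207)],(650,153))
print('tri large corner near', tri((t,W(706,243)),(s,V(185,555))),tri((t,W(740,103)),(s,V(277,543))),tri((t,W(597,65)),(s,V(160,495))),tri((t,W(558,207)),(s,V(160,495))))
for n,p in dict(c1=(40,272),c2=(468,294),hs=(457,90)).items(): print(n,onz(t,W(*p),.018)[:2])
o=get_obs(); print(R.from_quat(o['ee_rot']).as_matrix()); print([k for k in dir(__import__('workcell')) if k[0]!='_'])
w=load('wrist0'); m=R.from_quat(o['ee_rot']).as_matrix();oc,d=ray(w,(w['cx'],w['cy']));print('cam in tool',m.T@(oc-o['position']),m.T@d)
E
```

```text
plate [array([0.5369, 0.2768]), array([0.5121, 0.1743]), array([0.6768, 0.1332])]
col [array([0.6812, 0.206 ]), array([0.6721, 0.1675]), array([0.633 , 0.1782]), array([0.642 , 0.2154])] [0.6571 0.1918]
handle [array([0.5682, 0.2439]), array([0.5578, 0.1902])] [0.563 0.217] 0.054624053831192225
tri handle left end top (array([0.5687, 0.246 , 0.1811]), [np.float64(0.00037391505145244826), np.float64(0.00037391505145247)]) right (array([0.5592, 0.1911, 0.1829]), [np.float64(0.0008724267720207964), np.float64(0.0008724267720206626)])
corners [ 0.5763 -0.003 ] [np.float64(0.08398354368477386), np.float64(0.08583189671967187), np.float64(0.08246868149087813), np.float64(0.085524009467021)] well [ 0.577  -0.0018] yaw -109.7844891835996
corners [ 0.5566 -0.2248] [np.float64(0.08464120578622207), np.float64(0.08413841769096941), np.float64(0.08257634608692808), np.float64(0.08609976903690794)] well [ 0.5573 -0.2247] yaw -106.78600576087769
tri large corner near (array([ 0.507 , -0.2562,  0.0137]), [np.float64(0.001749947056833027), np.float64(0.0017499470568329656)]) (array([ 0.5849, -0.2777,  0.0162]), [np.float64(9.480918825382126e-05), np.float64(9.480918825391054e-05)]) (array([ 0.5734, -0.1801,  0.0168]), [np.float64(0.03892455516771722), np.float64(0.038924555167717166)]) (array([ 0.5304, -0.1728,  0.0166]), [np.float64(0.002464339727599757), np.float64(0.0024643397275997177)])
c1 [0.4995 0.1245]
c2 [ 0.4801 -0.1187]
hs [ 0.597  -0.1162]
[[-0.9317  0.3633 -0.0003]
 [ 0.3633  0.9317 -0.0009]
 [-0.     -0.001  -1.    ]]
['MotionError', 'camera', 'get_obs', 'hand_in', 'tcp_to_tips']
cam in tool [ 0.065  -0.0012 -0.155 ] [-0.2588 -0.0009  0.9659]
```

```bash
cat >> h.py <<'E'
def rot(yawy): # tool down, tool y at yaw (deg)
    a=np.radians(yawy); y=np.array([np.cos(a),np.sin(a),0]); z=np.array([0,0,-1.]); return np.c_[np.cross(y,z),y,z]
def rows(target,yawy,n,cur=None):
    o=get_obs(); p=o['position']; m=R.from_quat(o['ee_rot']).as_matrix() if cur is None else cur
    from scipy.linalg import logm,expm
    A=np.eye(4);A[:3,:3]=m;A[:3,3]=p
    B=np.eye(4);B[:3,:3]=rot(yawy);B[:3,3]=target
    X=np.real(logm(np.linalg.inv(A)@B))/n; E=expm(X)
    print('per row mm',(E[:3,3]*1e3).round(2),'deg',np.degrees(R.from_matrix(E[:3,:3]).as_rotvec()).round(3),'n',n)
E
python3 - <<'E'
from h import *
print(tcp_to_tips); rows([.563,.217,.29],-13.8,15)
E
```

```text
0.011
per row mm [-35.26   7.77  -4.82] deg [-3.0e-03  3.0e-03  5.5e+00] n 15
```

Request:
{"op": "apply_moves", "data": {"rows": [{"x": -35,"y": 8,"z": -12,"az": 5.5},{"x": -35,"y": 8,"z": -12,"az": 5.5},{"x": -35,"y": 8,"z": -12,"az": 5.5},{"x": -35,"y": 8,"z": -12,"az": 5.5},{"x": -35,"y": 8,"z": -12,"az": 5.5}]}}

```text
invalid input at $.rows[0]: expected keys x, y, z, ax, ay, az, gripper
```

Request:
{"op": "apply_moves", "data": {"rows": [{"x": -35,"y": 8,"z": -4,"az": 5.5},{"x": -35,"y": 8,"z": -4,"az": 5.5},{"x": -35,"y": 8,"z": -4,"az": 5.5},{"x": -35,"y": 8,"az": 5.5},{"x": -35,"y": 8,"az": 5.5}]}}

```text
invalid input at $.rows[0]: expected keys x, y, z, ax, ay, az, gripper
```

Request:
{"op": "apply_moves", "data": {"rows": [{"x": -35,"y": 8,"az": 5.5},{"x": -35,"y": 8,"az": 5.5},{"x": -35,"y": 8,"az": 5.5},{"x": -35,"y": 8,"az": 5.5},{"x": -35,"y": 8,"az": 5.5}]}}

```text
invalid input at $.rows[0]: expected keys x, y, z, ax, ay, az, gripper
```

```bash
python3 - <<'E'
from h import *
np.set_printoptions(precision=4,suppress=True)
c=snap('wrist','w1'); o=get_obs(); print(o['clock'],o['position'],R.from_quat(o['ee_rot']).as_matrix(),o['joint_pos'],o['ft_force'])
E
```

```text
0.2 [0.227  0.5821 0.2178] [[-0.9317  0.3633 -0.0003]
 [ 0.3633  0.9317 -0.0008]
 [-0.     -0.0009 -1.    ]] [-1.2216  0.3326 -0.0647  1.4606  0.0216  1.3499 -0.0885] [-0.9023  0.7281 -0.5876]
```

View pics/w1.png

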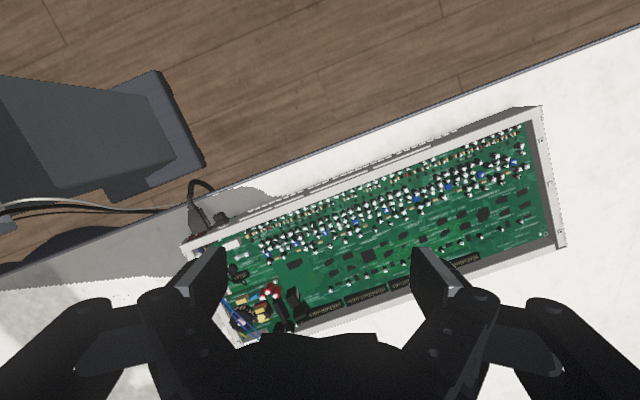

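The moves were refused because each row needs all the keys. The picture only shows the start pose.

Request:
{"op": "apply_moves", "data": {"rows": [{"x": -35,"y": 8,"z": -12,"ax": 0,"ay": 0,"az": 5.5,"gripper": 0},{"x": -35,"y": 8,"z": -12,"ax": 0,"ay": 0,"az": 5.5,"gripper": 0},{"x": -35,"y": 8,"z": -12,"ax": 0,"ay": 0,"az": 5.5,"gripper": 0},{"x": -35,"y": 8,"z": -12,"ax": 0,"ay": 0,"az": 5.5,"gripper": 0},{"x": -35,"y": 8,"z": -12,"ax": 0,"ay": 0,"az": 5.5,"gripper": 0}]}}

```text
clock: 0.62
position: [0.3962, 0.5226, 0.2785]
ee_rot: [0.415, 0.91, -0.0, -0.0]
ft_force: [-0.3, 1.0, 0.0]
grip_width: 1.002
grasp_force: 0.0
```

Request:
{"op": "apply_moves", "data": {"rows": [{"x": -35,"y": 8,"z": -4,"ax": 0,"ay": 0,"az": 5.5,"gripper": 0},{"x": -35,"y": 8,"z": -4,"ax": 0,"ay": 0,"az": 5.5,"gripper": 0},{"x": -35,"y": 8,"z": -4,"ax": 0,"ay": 0,"az": 5.5,"gripper": 0},{"x": -35,"y": 8,"z": 0,"ax": 0,"ay": 0,"az": 5.5,"gripper": 0},{"x": -35,"y": 8,"z": 0,"ax": 0,"ay": 0,"az": 5.5,"gripper": 0}]}}

```text
clock: 1.03
position: [0.5175, 0.3919, 0.2901]
ee_rot: [0.62, 0.785, -0.0, 0.0]
ft_force: [0.4, 0.2, -0.3]
grip_width: 1.004
grasp_force: 0.0
```

Request:
{"op": "apply_moves", "data": {"rows": [{"x": -35,"y": 8,"z": 0,"ax": 0,"ay": 0,"az": 5.5,"gripper": 0},{"x": -35,"y": 8,"z": 0,"ax": 0,"ay": 0,"az": 5.5,"gripper": 0},{"x": -35,"y": 8,"z": 0,"ax": 0,"ay": 0,"az": 5.5,"gripper": 0},{"x": -35,"y": 8,"z": 0,"ax": 0,"ay": 0,"az": 5.5,"gripper": 0},{"x": -35,"y": 8,"z": 0,"ax": 0,"ay": 0,"az": 5.5,"gripper": 0}]}}

```text
clock: 1.45
position: [0.5644, 0.22, 0.2899]
ee_rot: [0.789, 0.615, -0.0, 0.0]
ft_force: [0.5, -0.1, 1.0]
grip_width: 1.003
grasp_force: 0.0
```

```bash
python3 - <<'E'
from h import *
np.set_printoptions(precision=4,suppress=True)
c=snap('wrist','w2'); o=get_obs(); print(o['clock'],o['position'],R.from_quat(o['ee_rot']).as_matrix(),o['joint_pos'],o['ft_force'])
E
```

```text
1.5 [0.5662 0.2108 0.2908] [[ 0.2598  0.9657  0.0013]
 [ 0.9657 -0.2598 -0.0033]
 [-0.0029  0.0021 -1.    ]] [-0.7441  0.2626  0.3879  1.423  -0.0952  1.4751 -0.622 ] [ 3.567  -7.2286  0.2192]
```

View pics/w2.png

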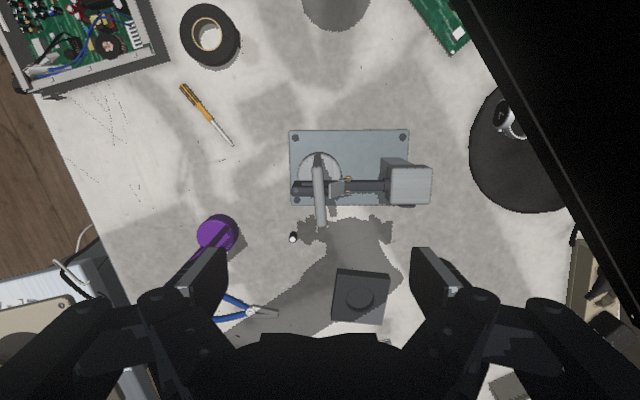

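w2 shows the whole stand in view: plate (290–408, 130–205), handle about (319,155)–(321,226) and column top at (412,185). I'll take a settled picture here and enlarge it.

```bash
python3 - <<'E'
from h import *
np.set_printoptions(precision=4,suppress=True)
for i in range(4): c=snap('wrist','w3')
o=get_obs(); print(o['clock'],o['position'],np.abs(o['joint_velocities']).max(),R.from_quat(o['ee_rot']).as_matrix(),o['ft_force'])
cv2.imwrite('pics/c3.png',cv2.resize(c['color'][115:255,275:445,::-1],None,fx=4.2,fy=4.2,interpolation=cv2.INTER_CUBIC))
E
```

```text
1.7 [0.5638 0.2225 0.2903] 0.02018783282317063 [[ 0.2375  0.9714 -0.0002]
 [ 0.9714 -0.2375  0.0006]
 [ 0.0005 -0.0004 -1.    ]] [-1.3653  0.6558 -0.239 ]
```

View pics/c3.png

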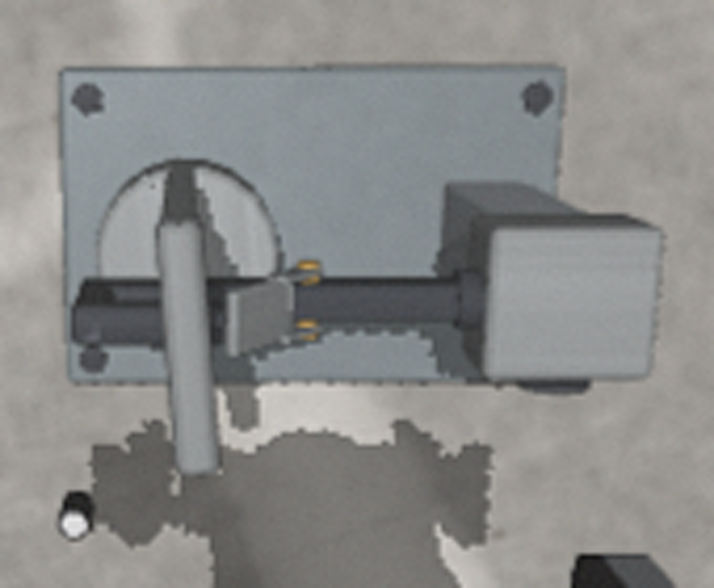

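The crop shows handle-top corners at crop (162,222), (203,218), (178,472), (217,470). The hook nose runs from (75,285–345), the keeper is near (230–295,280–355) and the column top is at (490–662, 228–378).

```bash
python3 - <<'E'
from h import *
np.set_printoptions(precision=4,suppress=True)
w=load('w3');t=load('top0')
C=lambda u,v:(u/4.2+275-.4,v/4.2+115-.4);T=lambda u,v:(u/5+180-.4,v/5+130-.4)
hc=[(162,222),(203,218),(178,472),(217,470)]
for z in (.180,.188):
    P=np.array([onz(w,C(*p),z) for p in hc]);a=P[:2].mean(0);b=P[2:].mean(0);print(z,'ctr',P.mean(0),'len',np.linalg.norm(a-b),'thick',np.linalg.norm(P[0]-P[1]),'yaw of weight y',np.degrees(np.arctan2(*(a-b)[1::-1])))
print('tri L',tri((w,C(182,220)),(t,T(55,268))),'R',tri((w,C(197,471)),(t,T(165,286))))
col=np.array([onz(w,C(*p),.134) for p in((490,228),(662,228),(652,378),(488,378))]);print('col',col[:,:2],col.mean(0))
print('plate',[onz(w,C(*p),.012)[:2] for p in((60,68),(565,68),(70,382))])
# predicted hook for stand origin guess
a=np.radians(-13.8);X=np.array([np.cos(a),np.sin(a)]);Y=np.array([-X[1],X[0]]);o=np.array([.563,.216])
for n,(x,y,z) in dict(tipF1=(-.025,-.005,.154),tipF2=(-.025,.005,.154),keep=(.012,-.008,.15),col1=(.078,0,.124),).items():
    q=proj(w,np.r_[o+X*x+Y*y,z])[0];print(n,((q-[275,115]+.4)*4.2).round())
E
```

```text
0.18 ctr [0.5649 0.2168 0.18  ] len 0.05586372429557334 thick 0.008639609997640256 yaw of weight y 79.49180297683061
0.188 ctr [0.5654 0.2188 0.188 ] len 0.05418144852056147 thick 0.008379437465503412 yaw of weight y 79.4918029768306
tri L (array([0.5698, 0.2449, 0.1837]), [np.float64(0.00020038105322537565), np.float64(0.0002003810532252378)]) R (array([0.5596, 0.1909, 0.184 ]), [np.float64(0.00042848143407941443), np.float64(0.0004284814340796696)])
col [[0.6413 0.2174]
 [0.6825 0.2072]
 [0.6744 0.1697]
 [0.634  0.1797]] [0.658  0.1935 0.134 ]
plate [array([0.5364, 0.2787]), array([0.6991, 0.2384]), array([0.5112, 0.1733])]
tipF1 [ 77. 347.]
tipF2 [ 76. 306.]
keep [233. 355.]
col1 [485. 299.]
```

Request:
{"op": "apply_moves", "data": {"rows": [{"x": -4.4,"y": 2.3,"z": 0,"ax": 0,"ay": 0,"az": -3.2,"gripper": 0},{"x": 0,"y": 0,"z": 25,"ax": 0,"ay": 0,"az": 0,"gripper": 0},{"x": 0,"y": 0,"z": 25,"ax": 0,"ay": 0,"az": 0,"gripper": 0},{"x": 0,"y": 0,"z": 20,"ax": 0,"ay": 0,"az": 0,"gripper": 0},{"x": 0,"y": 0,"z": 10,"ax": 0,"ay": 0,"az": 0,"gripper": 0}]}}

```text
clock: 2.12
position: [0.5636, 0.2185, 0.2072]
ee_rot: [0.768, 0.64, -0.002, -0.001]
ft_force: [-0.4, 0.6, -0.2]
grip_width: 1.0
grasp_force: 0.0
```

```bash
python3 - <<'E'
from h import *
np.set_printoptions(precision=4,suppress=True)
for i in range(3): c=snap('wrist','w4')
snap('side','s4')
o=get_obs(); print(o['clock'],o['position'],R.from_quat(o['ee_rot']).as_matrix(),o['ft_force'])
a=cv2.resize(c['color'][130:290,220:420,::-1],None,fx=2,fy=2,interpolation=cv2.INTER_CUBIC)
s=cv2.resize(load('s4')['color'][130:210,260:360,::-1],None,fx=4,fy=4,interpolation=cv2.INTER_CUBIC)
cv2.imwrite('pics/c4.png',np.hstack([a,s]))
E
```

```text
2.3167 [0.5654 0.218  0.2113] [[ 0.1827  0.9832  0.0008]
 [ 0.9832 -0.1827  0.0005]
 [ 0.0007  0.0007 -1.    ]] [ 0.1867 -0.4063 -0.0697]
```

View pics/c4.png

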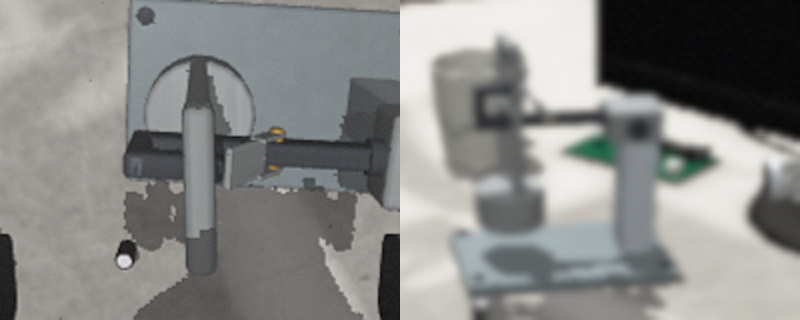

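c4 shows the handle vertical and centred (image column about 319.7), lined up between the fingers. Now I'll descend and grip.

Request:
{"op": "apply_moves", "data": {"rows": [{"x": 0,"y": 0,"z": 15,"ax": 0,"ay": 0,"az": 0,"gripper": 0},{"x": 0,"y": 0,"z": 13,"ax": 0,"ay": 0,"az": 0,"gripper": 0},{"x": 0,"y": 0,"z": 9,"ax": 0,"ay": 0,"az": 0,"gripper": 0.3},{"x": 0,"y": 0,"z": 0,"ax": 0,"ay": 0,"az": 0,"gripper": 0.6},{"x": 0,"y": 0,"z": 0,"ax": 0,"ay": 0,"az": 0,"gripper": 0.7}], "newtons": 60}}

```text
clock: 2.73
position: [0.5654, 0.2173, 0.1741]
ee_rot: [0.769, 0.639, 0.0, 0.0]
ft_force: [-0.1, 0.1, 1.0]
grip_width: 0.599
grasp_force: 0.0
```

Request:
{"op": "apply_moves", "data": {"rows": [{"x": 0,"y": 0,"z": 0,"ax": 0,"ay": 0,"az": 0,"gripper": 0.8},{"x": 0,"y": 0,"z": 0,"ax": 0,"ay": 0,"az": 0,"gripper": 0.85},{"x": 0,"y": 0,"z": 0,"ax": 0,"ay": 0,"az": 0,"gripper": 0.9},{"x": 0,"y": 0,"z": 0,"ax": 0,"ay": 0,"az": 0,"gripper": 1},{"x": 0,"y": 0,"z": 0,"ax": 0,"ay": 0,"az": 0,"gripper": 1}]}}

```text
clock: 3.15
position: [0.5656, 0.2173, 0.1741]
ee_rot: [0.769, 0.639, 0.001, 0.0]
ft_force: [-0.2, -0.0, 4.2]
grip_width: 0.059
grasp_force: 58.9
```

Request:
{"op": "apply_moves", "data": {"rows": [{"x": 0,"y": 0,"z": 0,"ax": 0,"ay": 0,"az": 0,"gripper": 1},{"x": 0,"y": 0,"z": 0,"ax": 0,"ay": 0,"az": 0,"gripper": 1},{"x": 0,"y": 0,"z": 0,"ax": 0,"ay": 0,"az": 0,"gripper": 1}]}}

```text
clock: 3.4
position: [0.5656, 0.2173, 0.1741]
ee_rot: [0.769, 0.639, 0.001, 0.0]
ft_force: [-0.0, 0.4, 6.5]
grip_width: 0.058
grasp_force: 59.5
```

Request:
{"op": "apply_moves", "data": {"rows": [{"x": 0,"y": 0,"z": -1,"ax": 0,"ay": 0,"az": 0,"gripper": 1},{"x": 0,"y": 0,"z": -1,"ax": 0,"ay": 0,"az": 0,"gripper": 1},{"x": 0,"y": 0,"z": 0,"ax": 0,"ay": 0,"az": 0,"gripper": 1},{"x": 0,"y": 0,"z": 0,"ax": 0,"ay": 0,"az": 0,"gripper": 1}]}}

```text
clock: 3.73
position: [0.5648, 0.2169, 0.1747]
ee_rot: [0.769, 0.639, -0.001, -0.0]
ft_force: [-0.4, -0.2, -3.4]
grip_width: 0.053
grasp_force: 59.0
```

Request:
{"op": "apply_moves", "data": {"rows": [{"x": 0,"y": 0,"z": -1,"ax": 0,"ay": 0,"az": 1,"gripper": 1},{"x": 0,"y": 0,"z": -1,"ax": 0,"ay": 0,"az": 1,"gripper": 1},{"x": 0,"y": 0,"z": 0,"ax": 0,"ay": 0,"az": 1,"gripper": 1},{"x": 0,"y": 0,"z": 0,"ax": 0,"ay": 0,"az": 0,"gripper": 1},{"x": 0,"y": 0,"z": 0,"ax": 0,"ay": 0,"az": 0,"gripper": 1}]}}

```text
clock: 4.15
position: [0.5652, 0.2171, 0.1773]
ee_rot: [0.786, 0.618, -0.0, -0.0]
ft_force: [0.2, -0.1, -2.4]
grip_width: 0.05
grasp_force: 59.0
```

```bash
cat >> h.py <<'E'
def avg(n=6):
    fs=[];ps=[]
    for i in range(n):
        c=camera('wrist');o=get_obs();fs.append(o['ft_force']);ps.append(o['position'])
    o=get_obs();print('t %.2f'%o['clock'],'F',np.mean(fs,0).round(2),np.std(fs,0).round(2),'T',o['torque'].round(2),'p',o['position'].round(4),'R',R.from_quat(o['ee_rot']).as_matrix().round(4).tolist(),'w %.3f %.1f'%(o['grip_width'],o['grasp_force']))
    return c
E
python3 - <<'E'
from h import *
c=avg(6);pickle.dump(c,open('pics/w5.pkl','wb'))
E
```

```text
t 4.45 F [ 0.13 -0.32 -3.02] [0.27 0.55 0.38] T [-0.03  0.06  0.04] p [0.5652 0.2171 0.1773] R [[0.2351, 0.972, -0.0], [0.972, -0.2351, 0.0], [0.0, -0.0, -1.0]] w 0.052 59.0
```

Request:
{"op": "apply_moves", "data": {"rows": [{"x": 0,"y": 0,"z": -0.5,"ax": 0,"ay": 0,"az": 0,"gripper": 1},{"x": 0,"y": 0,"z": -0.5,"ax": 0,"ay": 0,"az": 0,"gripper": 1},{"x": 0,"y": 0,"z": 0,"ax": 0,"ay": 0,"az": 0,"gripper": 1}], "newtons": 80}}

```text
clock: 4.7
position: [0.5655, 0.2172, 0.1789]
ee_rot: [0.786, 0.618, 0.001, 0.0]
ft_force: [0.3, 0.5, -0.3]
grip_width: 0.001
grasp_force: 0.0
```

```bash
python3 - <<'E'
from h import *
c=avg(5);pickle.dump(c,open('pics/w6.pkl','wb'))
a,b=[cv2.cvtColor(x['color'],cv2.COLOR_RGB2GRAY).astype(np.float32) for x in (load('w5'),c)]
d=np.abs(a-b); 
for r in range(100,400,25): print(r,[int(d[r:r+25,k:k+40].mean()*10) for k in range(200,440,40)])
E
```

```text
t 4.95 F [-0.01 -0.27  0.25] [0.52 0.59 0.67] T [-0.04  0.01 -0.03] p [0.5653 0.2171 0.1785] R [[0.2352, 0.9719, 0.0004], [0.9719, -0.2352, 0.0003], [0.0004, 0.0004, -1.0]] w -0.004 0.0
100 [13, 13, 13, 14, 14, 16]
125 [14, 15, 22, 16, 15, 34]
150 [14, 16, 132, 240, 56, 25]
175 [12, 15, 226, 442, 118, 28]
200 [13, 19, 198, 269, 66, 47]
225 [17, 20, 231, 228, 41, 48]
250 [21, 38, 304, 288, 39, 16]
275 [114, 176, 125, 94, 138, 160]
300 [113, 49, 136, 111, 37, 148]
325 [294, 40, 83, 88, 42, 393]
350 [40, 41, 44, 43, 42, 42]
375 [43, 43, 44, 43, 44, 42]
```

```bash
python3 - <<'E'
from h import *
snap('side','s7');c=snap('wrist','w7')
w5=load('w5')['color']
f=lambda im,y,x,h,w,k:cv2.resize(im[y:y+h,x:x+w,::-1],(w*k,h*k),interpolation=cv2.INTER_CUBIC)
top=np.hstack([f(w5,130,220,150,200,2),f(c['color'],130,220,150,200,2)])
s=f(load('s7')['color'],120,255,75,100,4)
s0=f(load('s4')['color'],120,255,75,100,4)
cv2.imwrite('pics/c7.png',np.vstack([top,np.hstack([s0,s])]))
E
```

```text
(no output)
```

View pics/c7.png

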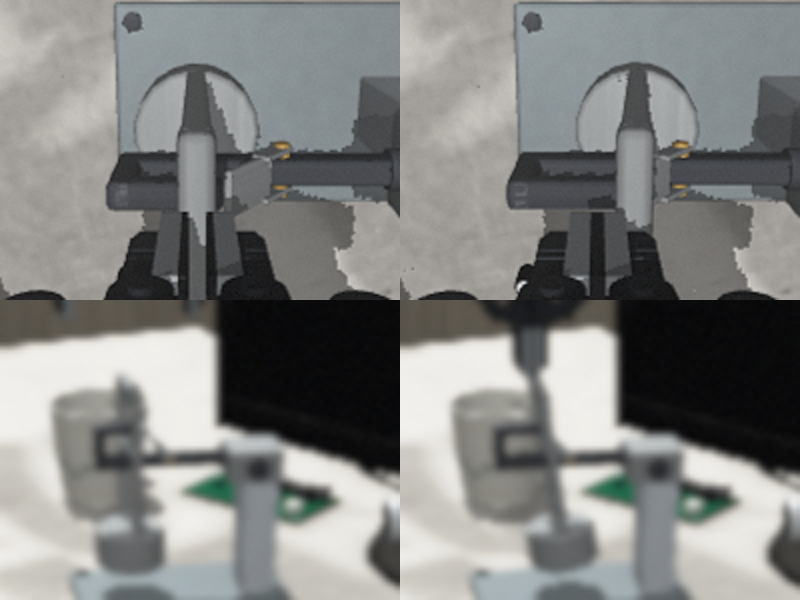

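c7 shows that the weight slipped off. On the left (w5) the fingers straddle the handle. On the right (w7) they are shut on its -x side, with the handle at crop 617–655. In the side view the fingertip is level with the handle's top. I'll check the fingertip projection against the calibration.

```bash
python3 - <<'E'
from h import *
np.set_printoptions(precision=4,suppress=True)
c=avg(4)
pickle.dump(c,open('pics/w8.pkl','wb'))
s=load('s7');p=np.array([.5653,.2171,.1785])
f=lambda P:((proj(s,P)[0]-[255,120])*4+[400,300]).round()
for z in (.010,.011,0,-.008): print('tip',z,f(p-[0,0,z]))
a=np.radians(-13.8);X=np.array([np.cos(a),np.sin(a),0]);Y=np.array([-X[1],X[0],0]);o=np.array([.563,.216,0])
for n,x,y,z in (('coltop',.078,0,.134),('nosetop tip',-.025,-.005,.154),('handle top -y end',0.0014,-.026,.188),('+y',0.0014,.03,.188)): 
    P=o+X*x+Y*y+[0,0,z]; print(n,f(P), ((proj(load('w7'),P)[0]-[220,130])*2+[400,0]).round())
b=np.abs(cv2.cvtColor(load('w7')['color'],7).astype(int)-cv2.cvtColor(c['color'],7)).mean();print(b)
E
```

```text
t 5.25 F [-0.11 -0.02  0.02] [0.17 0.16 0.29] T [0.02 0.02 0.  ] p [0.5652 0.2171 0.1783] R [[0.2352, 0.972, 0.0], [0.972, -0.2352, 0.0001], [0.0001, -0.0, -1.0]] w -0.001 0.0
tip 0.01 [527. 402.]
tip 0.011 [527. 404.]
tip 0 [527. 390.]
tip -0.008 [527. 380.]
coltop [624. 441.] [815. 177.]
nosetop tip [494. 425.] [510. 211.]
handle top -y end [532. 388.] [593. 330.]
+y [520. 367.] [594. 130.]
2.95363671875
```

```bash
python3 - <<'E'
from h import *
np.set_printoptions(precision=1,suppress=True)
c=load('w7');p=np.array([.5653,.2171,.1785]);m=rot(-13.6)
for x in(0,.005,.011):
  for z in (-.019,-.008,0,.011): print(x,z,((proj(c,p+m@[x,0,z])[0]-[220,130])*2+[400,0]))
g=cv2.cvtColor(c['color'],7)
print(g[215:275:3,300:340:2])
E
```

```text
0 -0.019 [595.5 251.8]
0 -0.008 [595.6 233.6]
0 0 [595.6 221.8]
0 0.011 [595.7 207.3]
0.005 -0.019 [595.5 232.9]
0.005 -0.008 [595.6 215.8]
0.005 0 [595.6 204.7]
0.005 0.011 [595.7 191.1]
0.011 -0.019 [595.5 209.6]
0.011 -0.008 [595.5 194. ]
0.011 0 [595.6 183.8]
0.011 0.011 [595.7 171.4]
[[ 81  72  75  74  78  79  77  73  76  78  77  79  79  76  83 131 151 156
  157 154]
 [ 46  44  46  45  44  45  44  47  42  44  39  43  47  45  99 133 150 155
  155 156]
 [ 67  66  68  67  68  67  68  69  67  67  67  69  66  67  96 131 147 157
  155 157]
 [ 80  80  79  80  80  76  79  79  78  78  77  77  81  74  96 130 150 156
  155 158]
 [ 78  74  80  78  79  78  75  77  79  76  77  74  67  76 100 132 149 158
  154 154]
 [ 71  73  76  72  73  72  76  46  46  53  52  49  51  48  96 132 147 156
  154 153]
 [ 73  70  70  70  71  71  71  61  51  52  52  49  46  46  96 123 149 157
  154 152]
 [ 96  99  95  73  75  76  78  76  41  41  40  69  76  80  70  73 106 155
  156 157]
 [ 96  99  93  80  82  81  79  75  34  31  34  61  81  80  80  82  78 159
  152 156]
 [ 96  99  93  80  80  80  82  73  27  33  35
[... 190 characters left out ...]
  83  26
   26  34]
 [ 35  38  81  78  78  79  81  73  31  36  30  56  82  79  80  80  79  38
   32  33]
 [ 46  50  81  78  79  81  81  70  26  29  27  56  77  79  80  76  80  48
   32  41]
 [ 32  52  79  79  77  82  77  72  30  33  29  50  79  79  80  80  77  72
   27  33]
 [ 30  57  78  81  81  81  78  72  26  31  31  50  79  79  79  80  80  71
   20  28]
 [ 30  71  79  78  79  77  77  70  29  31  30  52  77  77  72  60  57  58
   24  28]
 [ 26  65  70  78  80  76  78  54  23  30  24  31  64  57  58  61  60  62
   25  26]
 [ 36  31  30  34 140 167 104  74  36  35  34  55 105 105  87  49  22  29
   29  30]
 [ 29  29  31  31  25  22  76  75  29  33  33  54 101  18  24  20  27  29
   29  30]]
```

Request:
{"op": "apply_moves", "data": {"rows": [{"x": 0,"y": 0,"z": -10,"ax": 0,"ay": 0,"az": 0,"gripper": 1},{"x": 0,"y": 0,"z": -25,"ax": 0,"ay": 0,"az": 0,"gripper": 1},{"x": 0,"y": 0,"z": -25,"ax": 0,"ay": 0,"az": 0,"gripper": 1},{"x": 0,"y": 0,"z": 0,"ax": 0,"ay": 0,"az": 0,"gripper": 1},{"x": 0,"y": 0,"z": 0,"ax": 0,"ay": 0,"az": 0,"gripper": 1}]}}

```text
clock: 5.67
position: [0.5661, 0.2173, 0.2406]
ee_rot: [0.786, 0.618, 0.002, 0.0]
ft_force: [0.4, -0.4, -0.3]
grip_width: 0.002
grasp_force: 0.0
```

```bash
python3 - <<'E'
from h import *
avg(3);snap('side','s9');snap('top','t9');snap('wrist','w9');print(get_obs()['position'])
E
```

```text
t 5.82 F [ 0.   -0.2  -0.49] [0.59 0.17 0.3 ] T [ 0.02 -0.03 -0.04] p [0.5648 0.217  0.2377] R [[0.2351, 0.972, -0.001], [0.972, -0.2351, -0.0003], [-0.0006, -0.0009, -1.0]] w -0.002 0.0
[0.56480516 0.21696671 0.23752855]
```

Request:
{"op": "apply_moves", "data": {"rows": [{"x": 0,"y": 0,"z": -20,"ax": 0,"ay": 0,"az": 0,"gripper": 0.5},{"x": 0,"y": 0,"z": -20,"ax": 0,"ay": 0,"az": 0,"gripper": 0},{"x": 0,"y": 0,"z": -20,"ax": 0,"ay": 0,"az": 0,"gripper": 0},{"x": 0,"y": 0,"z": 0,"ax": 0,"ay": 0,"az": 0,"gripper": 0},{"x": 0,"y": 0,"z": 0,"ax": 0,"ay": 0,"az": 0,"gripper": 0}]}}

```text
clock: 6.38
position: [0.5655, 0.2171, 0.2988]
ee_rot: [0.786, 0.618, 0.001, 0.0]
ft_force: [0.4, 0.3, -1.0]
grip_width: 0.709
grasp_force: 0.0
```

```bash
python3 - <<'E'
from h import *
avg(3);s=snap('side','s10');snap('top','t10');w=snap('wrist','w10');print(get_obs()['position'])
a=load('s9');g=lambda c:cv2.cvtColor(c['color'],7).astype(int)
p=np.array([.5652,.2171,.2383])
for z in (.011,0,-.011): print('s9 tip pred',z,proj(a,p-[0,0,z])[0].round(1))
d=g(a)-g(s); print(d[80:150:2,300-30:300+14:2])
E
```

```text
t 6.53 F [-0.03 -0.49  0.01] [0.17 0.69 0.51] T [-0.05 -0.01  0.  ] p [0.5647 0.217  0.297 ] R [[0.2351, 0.972, -0.0017], [0.972, -0.2351, -0.0008], [-0.0012, -0.0015, -1.0]] w 0.951 0.0
[0.56486915 0.2169744  0.29740531]
s9 tip pred 0.011 [286.6 126.6]
s9 tip pred 0 [286.6 123. ]
s9 tip pred -0.011 [286.6 119.3]
[[  57    8  -53  -65  -71  -77  -83  -86  -91  -91  -93  -95  -97 -102
  -116  -66  102  160   81   18    2    1]
 [  41   -9  -57  -63  -63  -65  -70  -73  -81  -84  -87  -91  -92  -94
   -93  -57   35   81   43    4    1   -3]
 [  23  -27  -57  -63  -61  -63  -64  -62  -66  -67  -77  -82  -86  -89
   -91  -55    0   46   32    1    0    1]
 [   6  -30  -39  -59  -64  -64  -64  -62  -65  -61  -63  -65  -69  -78
   -75  -34  -15   12   11   -2   -1    2]
 [  -9  -25  -13  -40  -61  -64  -67  -63  -64  -62  -64  -60  -59  -59
   -41  -12  -20  -18  -36  -32   -4    2]
 [ -22  -31  -13  -12  -43  -63  -66  -62  -65  -65  -61  -58  -56  -42
   -15   -7  -23  -26  -48  -47  -10    1]
 [ -36  -44  -12   -1  -21  -58  -64  -63  -64  -67  -60  -56  -40  -12
    -7  -15  -42  -40  
[... 2540 characters left out ...]
  0    3]
 [  -1    0    0    0    0    0   -1    0    4   23   -6  -33  -12    0
     0    0    0    0    0    1    0   -1]
 [   0   -1    1    0    0    0    0   -1    8   63   -8  -69  -38   -6
     0    0    0   -1    0   -1   -1    0]
 [   0    0    1    0    0    0   -1    0    9   78   22  -92 -108  -37
    -1    1    0    0    0    0   -1   -1]
 [   0    0   -2   -1    1    0    0    0    6   47   38  -53 -126  -48
    -2    0    0    0    0    0    1    0]
 [   0    0    0    0    1    0   -2   -1    3   29   26  -32 -115  -37
    -1    1    0    0    0    0   -1    0]
 [  -1   -1    0    1    0    0   -1   -1    1   22   21    5  -91  -27
     0    0    0   -1    1   -1   -1    0]]
```

```bash
python3 - <<'E'
from h import *
g=lambda c:cv2.cvtColor(c['color'],7).astype(int)
w=[snap('wrist','wa%d'%i) for i in range(5)]
print([np.abs(g(w[i])-g(w[i+1]))[140:230,290:350].mean().round(2) for i in range(4)],get_obs()['position'])
c=w[-1];G=g(c);np.set_printoptions(linewidth=250)
for r in range(150,236,5): print(r,G[r,300:350:1])
E
```

```text
[np.float64(9.62), np.float64(9.76), np.float64(7.2), np.float64(2.08)] [0.56513719 0.21705389 0.29817356]
150 [154 151 149 149 150 149 153 151 151 151 148 151 152 150 143 129 102  97  72  72  75  81  82  84  80  79  70  73  76  96 125 136 144 145 147 145 146 146 148 147 148 146 147 145 145 145 143 143 144 143]
155 [149 150 149 148 150 149 150 139 114  75  80  99 119 145 158 170 163 163 168 167 165 158 111  76  69  72  80  81  77  79  77  72  80 102 134 154 145 128 125 145 151 146 144 147 149 145 146 145 143 145]
160 [148 150 152 150 132  71  82 114 148 164 163 159 160 161 163 165 164 164 165 166 165 160 159 160 149 130 148  79  75  75  74  76  79  80  78  79  78  76  73  83 119 137 124 145 147 144 147 141 144 143]
165 [147 151 136  79  97 145 158 162 163 162 162 162 158 159 161 164 162 163 165 165 162 163 159 160 161 158 157 151 118 134 151 150 109  70  87 117 149 159 160 158 150 149 142 125 111 117 147 144 146 144]
170 [148 148 132  89 148 161 158 161 159 159 159 161 158 162 159 163 162 161 163 164 163 163 159 157 159 158 158 152 124 135 149 156 121  71  98 140 150 163 170 161 155 
[... 2014 characters left out ...]
5 178 195 190 165 116 136 146 151 148 146 142 132 111 106 123 122 123 121 122 123]
225 [ 98  96  99  96  94 100  98  97  97  95  97  96  95  95  97  96  98  93  95  98  98  94  96  97 104 103 103 117 130 112 114 114 113 111 115 114 114 115 117 118 116 115 118 119 119 120 120 121 121 122]
230 [ 95 100  96  95  95  96  94  97  93  93  92  95  99  98  94  93 117 146  93  95  99 101 100  96  97  96  97 102 103 107 108 108 112 113 114 112 116 116 115 118 119 120 121 119 122 120 118 120 117 120]
235 [ 99  99  98  98  99  99  98 100 100  97  98  99 100  99 101  99  97  98 100 101 102  98  95  95  94  94  95  98  98  96 104 107 109 111 114 115 115 112 117 116 117 117 118 121 118 117 119 119 118 121]
```

```bash
cat >> h.py <<'E'
def hcol(c,r):
    G=cv2.cvtColor(c['color'],7).astype(float)[r-1:r+2,:].mean(0)[295:365]
    d=np.diff(cv2.GaussianBlur(G[None],(5,1),0)[0]); return G
E
python3 - <<'E'
from h import *
fr=[]
for i in range(30): c=camera('wrist'); fr.append(cv2.cvtColor(c['color'],7)[150:225,295:365])
np.save('pics/fr.npy',fr); pickle.dump(c,open('pics/wb.pkl','wb'))
F=np.array(fr).astype(float);print(np.abs(np.diff(F,axis=0)).mean((1,2)).round(1))
np.set_printoptions(linewidth=250)
for k in range(20,30): print(F[k,60].astype(int)[5:60])
o=get_obs();print(o['clock'],o['position'])
E
```

```text
[9.3 9.1 8.  4.4 3.8 6.8 8.2 8.3 6.6 2.2 5.  7.3 7.7 6.8 4.2 2.4 5.1 6.5
 6.6 5.5 2.6 3.1 5.2 5.9 5.2 3.8 1.4 3.4 4.2]
[154 156 152 158 157 159 159 158 159 159 157 161 161 162 164 166 167 171 175 175 177 179 181 182 183 185 189 185 145  57  86 129 142 151 156 151 148 151 144 127 112  99 121 118 150 206 200 198 200 199 199 198 197 196 196]
[156 156 155 159 157 159 160 160 157 160 158 161 162 164 165 167 168 170 172 175 176 177 181 182 182 184 186 189 171  67  72 110 145 149 155 152 152 151 148 136 109  88 124 117 148 205 203 199 201 199 198 198 197 196 194]
[154 154 157 158 158 160 161 161 159 159 160 161 164 161 163 166 167 172 173 178 175 177 181 182 183 183 187 186 149  59  94 132 143 153 154 152 152 150 142 125 108 105 119 117 149 205 200 200 201 199 199 197 196 196 194]
[154 155 155 157 159 160 161 159 159 158 158 159 162 163 163 166 168 168 176 174 177 176 179 182 183 184 186 175 106  89 137 144 154 156 151 153 149 142 125 106 106 121 118 152 208 201 200 199 200 200 200 198 197 195 196]
[155 154 155 158 159 158 162 159 161 161 160 161 162 161 163 167 168 170 173 174 177 179 183 
[... 580 characters left out ...]
3 157 157 158 160 161 159 159 157 159 158 163 161 164 166 167 169 173 175 176 178 180 182 187 167 114 134 148 157 151 154 154 149 139 114  96 122 118 118 117 142 191 204 203 200 199 200 200 200 198 198 196 197 194]
[155 156 158 157 159 160 162 159 160 159 159 159 163 162 163 164 167 169 175 177 174 178 182 182 183 176 143 121 140 151 154 152 153 153 145 130 113  95 123 122 119 142 192 203 202 200 200 200 197 199 198 197 197 196 195]
[157 155 156 159 159 159 161 161 158 159 158 162 161 161 162 165 166 173 173 177 176 177 179 184 184 187 167  97 129 142 151 155 155 154 150 145 129 108  98 122 117 118 112 145 205 198 200 200 199 201 200 197 197 195 194]
8.4333 [0.56517851 0.21708877 0.29830934]
```

Request:
{"op": "apply_moves", "data": {"rows": [{"x": 0,"y": 13,"z": 0,"ax": 0,"ay": 0,"az": 0,"gripper": 0},{"x": 0,"y": 0,"z": 0,"ax": 0,"ay": 0,"az": 0,"gripper": 0},{"x": 0,"y": 0,"z": 0,"ax": 0,"ay": 0,"az": 0,"gripper": 0},{"x": 0,"y": 0,"z": 0,"ax": 0,"ay": 0,"az": 0,"gripper": 0},{"x": 0,"y": 0,"z": 0,"ax": 0,"ay": 0,"az": 0,"gripper": 0}]}}

```text
clock: 8.85
position: [0.5775, 0.2142, 0.2983]
ee_rot: [0.786, 0.618, -0.0, -0.0]
ft_force: [-0.9, 0.1, 0.8]
grip_width: 0.998
grasp_force: 0.0
```

Request:
{"op": "apply_moves", "data": {"rows": [{"x": 0,"y": 0,"z": 0,"ax": 0,"ay": 0,"az": 0,"gripper": 0},{"x": 0,"y": 0,"z": 0,"ax": 0,"ay": 0,"az": 0,"gripper": 0},{"x": 0,"y": 0,"z": 0,"ax": 0,"ay": 0,"az": 0,"gripper": 0},{"x": 0,"y": 0,"z": 0,"ax": 0,"ay": 0,"az": 0,"gripper": 0},{"x": 0,"y": 0,"z": 0,"ax": 0,"ay": 0,"az": 0,"gripper": 0}]}}

```text
clock: 9.27
position: [0.5778, 0.214, 0.2984]
ee_rot: [0.786, 0.618, 0.0, -0.0]
ft_force: [0.2, 0.2, -0.6]
grip_width: 1.001
grasp_force: 0.0
```

Request:
{"op": "apply_moves", "data": {"rows": [{"x": 0,"y": 0,"z": 0,"ax": 0,"ay": 0,"az": 0,"gripper": 0},{"x": 0,"y": 0,"z": 0,"ax": 0,"ay": 0,"az": 0,"gripper": 0},{"x": 0,"y": 0,"z": 0,"ax": 0,"ay": 0,"az": 0,"gripper": 0},{"x": 0,"y": 0,"z": 0,"ax": 0,"ay": 0,"az": 0,"gripper": 0},{"x": 0,"y": 0,"z": 0,"ax": 0,"ay": 0,"az": 0,"gripper": 0}]}}

```text
clock: 9.68
position: [0.5778, 0.214, 0.2983]
ee_rot: [0.786, 0.618, 0.0, -0.0]
ft_force: [0.6, -0.9, -0.5]
grip_width: 0.999
grasp_force: 0.0
```

```bash
python3 - <<'E'
from h import *
np.set_printoptions(linewidth=250)
fr=[]
for i in range(8): c=camera('wrist'); fr.append(c['color'].astype(float))
print(np.abs(np.diff(np.array(fr)[:,150:225,290:350],axis=0)).mean((1,2,3)).round(1))
pickle.dump(c,open('pics/wc.pkl','wb'))
m=np.mean(fr,0).astype(np.uint8);o=get_obs();print(o['clock'],o['position'],o['ee_rot'])
cv2.imwrite('pics/c9.png',cv2.resize(m[115:255,255:425,::-1],None,fx=4.2,fy=4.2,interpolation=cv2.INTER_CUBIC))
E
```

```text
[1.5 1.5 1.5 1.5 1.5 1.5 1.4]
10.0833 [0.57784257 0.21398766 0.298331  ] [ 7.85882291e-01  6.18376117e-01  5.41373076e-05 -1.46520214e-05]
```

View pics/c9.png

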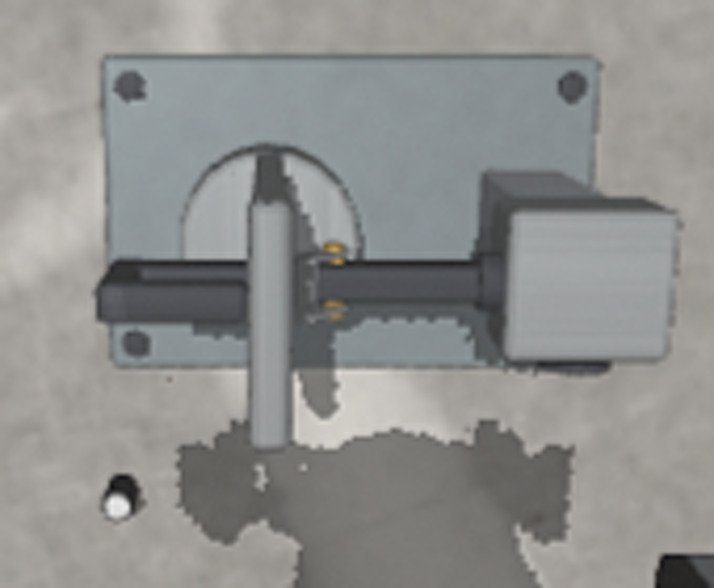

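c9 shows the weight still and upright, deeper in the hook. Its handle is at crop (253,205)–(291,447), lined up with the tool, and the keeper is just behind it.

```bash
python3 - <<'E'
from h import *
np.set_printoptions(precision=4,suppress=True)
w=load('wc');p=np.array([.57784,.21399,.29833]);m=rot(-13.6)
C=lambda u,v:(u/4.2+255-.4,v/4.2+115-.4)
P=np.array([onz(w,C(*q),.186) for q in((253,205),(292,203),(248,447),(291,447))])
print(P.mean(0),np.linalg.norm(P[:2].mean(0)-P[2:].mean(0)),'in tool',(m.T@(P.mean(0)-p)*1e3),'yaw',np.degrees(np.arctan2(*((P[:2].mean(0)-P[2:].mean(0))[1::-1]))))
o=np.array([.563,.216,0]);S=np.c_[rot(-13.8)[:,1],[0.2385,.971,0],[0,0,1]];print('stand frame',S.T@(P.mean(0)-o))
# finger tips in the open picture: dark columns
g=cv2.cvtColor(w['color'],7)
for z in(.03,.011,0,-.013,-.03):print(z,[proj(w,p+m@[x,.0425,z])[0].round(0) for x in(-.011,.011)])
E
```

```text
[0.5788 0.214  0.186 ] 0.05390465760801281 in tool [  0.2202   0.9473 112.33  ] yaw 75.740215105352
stand frame [0.0158 0.0018 0.186 ]
0.03 [array([383., 239.]), array([385., 207.])]
0.011 [array([389., 251.]), array([392., 216.])]
0 [array([394., 259.]), array([397., 222.])]
-0.013 [array([400., 270.]), array([403., 230.])]
-0.03 [array([410., 288.]), array([413., 244.])]
```

The open fingertips in w2, at (412,247), match a tip about 30 mm behind the reported TCP. That makes it about 11–17 mm behind when shut, so the first grip only caught the handle's top edge. I'll go about 19 mm lower this time.

Request:
{"op": "apply_moves", "data": {"rows": [{"x": 0,"y": 1,"z": 30,"ax": 0,"ay": 0,"az": 0,"gripper": 0},{"x": 0,"y": 0,"z": 35,"ax": 0,"ay": 0,"az": 0,"gripper": 0},{"x": 0,"y": 0,"z": 30,"ax": 0,"ay": 0,"az": 0,"gripper": 0},{"x": 0,"y": 0,"z": 20,"ax": 0,"ay": 0,"az": 0,"gripper": 0},{"x": 0,"y": 0,"z": 0,"ax": 0,"ay": 0,"az": 0,"gripper": 0}]}}

```text
clock: 10.5
position: [0.5764, 0.213, 0.1786]
ee_rot: [0.786, 0.618, -0.004, -0.001]
ft_force: [-0.8, -0.0, -1.0]
grip_width: 1.002
grasp_force: 0.0
```

Request:
{"op": "apply_moves", "data": {"rows": [{"x": 0,"y": 0,"z": 10,"ax": 0,"ay": 0,"az": 0,"gripper": 0.2},{"x": 0,"y": 0,"z": 10,"ax": 0,"ay": 0,"az": 0,"gripper": 0.4},{"x": 0,"y": 0,"z": 8,"ax": 0,"ay": 0,"az": 0,"gripper": 0.5},{"x": 0,"y": 0,"z": 0,"ax": 0,"ay": 0,"az": 0,"gripper": 0.6},{"x": 0,"y": 0,"z": 0,"ax": 0,"ay": 0,"az": 0,"gripper": 0.7}], "newtons": 60}}

```text
clock: 10.92
position: [0.5789, 0.2138, 0.1555]
ee_rot: [0.786, 0.618, 0.0, -0.0]
ft_force: [0.1, -0.6, 0.1]
grip_width: 0.311
grasp_force: 0.0
```

Request:
{"op": "apply_moves", "data": {"rows": [{"x": 0,"y": 0,"z": 0,"ax": 0,"ay": 0,"az": 0,"gripper": 0.78},{"x": 0,"y": 0,"z": 0,"ax": 0,"ay": 0,"az": 0,"gripper": 0.82},{"x": 0,"y": 0,"z": 0,"ax": 0,"ay": 0,"az": 0,"gripper": 0.86},{"x": 0,"y": 0,"z": 0,"ax": 0,"ay": 0,"az": 0,"gripper": 0.9},{"x": 0,"y": 0,"z": 0,"ax": 0,"ay": 0,"az": 0,"gripper": 0.95}]}}

```text
clock: 11.33
position: [0.5789, 0.214, 0.1559]
ee_rot: [0.786, 0.618, 0.0, -0.0]
ft_force: [-3.0, -0.5, 4.9]
grip_width: 0.099
grasp_force: 61.3
```

The opening is about 9–10 mm now, so it's a proper grip. Next I'll lift gently.

Request:
{"op": "apply_moves", "data": {"rows": [{"x": 0,"y": 0,"z": -1,"ax": 0,"ay": 0,"az": 0,"gripper": 1},{"x": 0,"y": 0,"z": -1,"ax": 0,"ay": 0,"az": 0,"gripper": 1},{"x": 0,"y": 0,"z": -1,"ax": 0,"ay": 0,"az": 0,"gripper": 1},{"x": 0,"y": 0,"z": -1,"ax": 0,"ay": 0,"az": 0,"gripper": 1},{"x": 0,"y": 0,"z": 0,"ax": 0,"ay": 0,"az": 0,"gripper": 1}], "newtons": 80}}

```text
clock: 11.75
position: [0.5787, 0.2137, 0.1592]
ee_rot: [0.786, 0.618, -0.0, -0.0]
ft_force: [-1.0, -0.5, -3.5]
grip_width: 0.094
grasp_force: 81.1
```

```bash
python3 - <<'E'
from h import *
c=avg(5)
E
```

```text
t 12.00 F [-0.21  0.08 -3.78] [0.13 0.3  0.31] T [-0.02  0.1  -0.01] p [0.5787 0.2137 0.1592] R [[0.2353, 0.9719, -0.0002], [0.9719, -0.2353, -0.0001], [-0.0001, -0.0002, -1.0]] w 0.093 81.1
```

Request:
{"op": "apply_moves", "data": {"rows": [{"x": 0,"y": 1.5,"z": -0.3,"ax": 0,"ay": 0,"az": 0,"gripper": 1},{"x": 0,"y": 1.5,"z": -0.3,"ax": 0,"ay": 0,"az": 0,"gripper": 1},{"x": 0,"y": 1.5,"z": 0,"ax": 0,"ay": 0,"az": 0,"gripper": 1},{"x": 0,"y": 1.5,"z": 0,"ax": 0,"ay": 0,"az": 0,"gripper": 1},{"x": 0,"y": 1.5,"z": 0,"ax": 0,"ay": 0,"az": 0,"gripper": 1}]}}

```text
clock: 12.42
position: [0.5859, 0.2125, 0.16]
ee_rot: [0.786, 0.619, -0.0, -0.0]
ft_force: [-2.8, 1.3, -1.7]
grip_width: 0.097
grasp_force: 81.3
```

Request:
{"op": "apply_moves", "data": {"rows": [{"x": 0,"y": 1.5,"z": 0,"ax": 0,"ay": 0,"az": 0,"gripper": 1},{"x": 0,"y": 1.5,"z": 0,"ax": 0,"ay": 0,"az": 0,"gripper": 1},{"x": 0,"y": 1,"z": 0,"ax": 0,"ay": 0,"az": 0,"gripper": 1},{"x": 0,"y": 1,"z": 0,"ax": 0,"ay": 0,"az": 0,"gripper": 1},{"x": 0,"y": 0,"z": 0,"ax": 0,"ay": 0,"az": 0,"gripper": 1}]}}

```text
clock: 12.83
position: [0.5911, 0.2108, 0.1598]
ee_rot: [0.786, 0.618, 0.0, -0.0]
ft_force: [-4.5, 1.2, -1.4]
grip_width: 0.094
grasp_force: 81.2
```

```bash
python3 - <<'E'
from h import *
c=avg(4)
E
```

```text
t 13.03 F [-3.28  0.92 -2.61] [0.15 0.11 0.33] T [0.26 0.83 0.08] p [0.5909 0.2109 0.1598] R [[0.2351, 0.972, -0.0001], [0.972, -0.2351, 0.0001], [0.0, -0.0001, -1.0]] w 0.092 81.2
```

Request:
{"op": "apply_moves", "data": {"rows": [{"x": 0,"y": 1.2,"z": 0,"ax": 0,"ay": 0,"az": 0,"gripper": 1},{"x": 0,"y": 1.2,"z": 0,"ax": 0,"ay": 0,"az": 0,"gripper": 1},{"x": 0,"y": 1.2,"z": 0,"ax": 0,"ay": 0,"az": 0,"gripper": 1},{"x": 0,"y": 0,"z": 0,"ax": 0,"ay": 0,"az": 0,"gripper": 1},{"x": 0,"y": 0,"z": 0,"ax": 0,"ay": 0,"az": 0,"gripper": 1}]}}

```text
clock: 13.45
position: [0.5946, 0.2099, 0.1599]
ee_rot: [0.786, 0.618, 0.0, 0.0]
ft_force: [-3.4, 1.1, -1.4]
grip_width: 0.095
grasp_force: 81.2
```

```bash
python3 - <<'E'
from h import *
np.set_printoptions(linewidth=250)
c=avg(3);snap('side','s20')
a=cv2.cvtColor(load('s20')['color'],7)
s=load('s20');a_=np.radians(-13.8);X=np.array([np.cos(a_),np.sin(a_),0]);o=np.array([.563,.216,0])
for x,z in((.032,.04),(.032,.055),(.012,.15),(.078,.134)):print(x,z,proj(s,o+X*x+[0,0,z])[0].round(1))
print(a[164:182:2,276:310])
E
```

```text
t 13.60 F [-3.78  1.54 -2.07] [0.3  0.15 0.18] T [0.15 0.96 0.02] p [0.5944 0.21   0.1599] R [[0.2352, 0.9719, 0.0], [0.9719, -0.2352, 0.0001], [0.0001, 0.0, -1.0]] w 0.093 81.2
0.032 0.04 [296.5 184.1]
0.032 0.055 [296.5 179.8]
0.012 0.15 [290.2 151.4]
0.078 0.134 [311.1 155.4]
[[131 134 135 135 133 133 133 131 129 126 124 120 120 132 152 173 188 185 156 120 104 105 117 155 200 224 228 224 214 196 172 148 128 109]
 [135 137 137 137 137 136 135 134 131 128 124 120 114 112 120 137 153 157 142 121 117 116 116 139 169 180 168 147 124 105  93  84  74  65]
 [133 134 135 135 135 135 134 133 130 127 123 116 110 108 118 141 164 168 147 123 121 120 114 122 138 143 135 121 107  98  93  88  84  81]
 [131 134 138 139 139 136 132 128 125 121 116 110 106 108 111 118 124 123 115 112 119 120 118 145 185 211 216 209 197 186 170 151 139 130]
 [123 124 127 127 125 120 114 112 108 106 106 108 112 121 134 149 159 159 149 135 123 114 117 150 190 216 225 228 229 229 228 224 221 217]
 [152 144 134 127 122 118 115 113 112 111 113 125 150 171 183 187 191 192 191 183 161 130 113 122 145 168 185 196 211 225 232 234 233 231]
 [204 200 193 187 182 177 172 171 170 168 164 154 145 144 146 146 148 153 161 160 143 119 104 103 109 116 120 122 142 184 220 230 231 229]
 [199 202 205 206 204 200 197 195 194 192 185 164 130 104  97 100 106 116 132 140 131 117 107 105 103 103 100  97 115 160 203 221 223 220]
 [197 198 198 200 200 201 200 199 197 195 188 165 129 100  92  93  96  98 101 102 102 102 101  99  97  94  91  90 108 149 184 201 202 199]]
```

The disc is centred at column 296, against a predicted 296.5, so the bar is at about stand x +32 mm with 3.9 N on the keeper. Lifting now.

Request:
{"op": "apply_moves", "data": {"rows": [{"x": 0,"y": 0,"z": -3,"ax": 0,"ay": 0,"az": 0,"gripper": 1},{"x": 0,"y": 0,"z": -3,"ax": 0,"ay": 0,"az": 0,"gripper": 1},{"x": 0,"y": 0,"z": -3,"ax": 0,"ay": 0,"az": 0,"gripper": 1},{"x": 0,"y": 0,"z": -3,"ax": 0,"ay": 0,"az": 0,"gripper": 1},{"x": 0,"y": 0,"z": -3,"ax": 0,"ay": 0,"az": 0,"gripper": 1}]}}

```text
clock: 14.07
position: [0.5948, 0.2099, 0.1754]
ee_rot: [0.786, 0.618, 0.0, 0.0]
ft_force: [-0.9, 0.8, -4.4]
grip_width: 0.091
grasp_force: 81.1
```

Request:
{"op": "apply_moves", "data": {"rows": [{"x": 0,"y": 0,"z": -4,"ax": 0,"ay": 0,"az": 0,"gripper": 1},{"x": 0,"y": 0,"z": -5,"ax": 0,"ay": 0,"az": 0,"gripper": 1},{"x": 0,"y": 0,"z": -5,"ax": 0,"ay": 0,"az": 0,"gripper": 1},{"x": 0,"y": 0,"z": -3,"ax": 0,"ay": 0,"az": 0,"gripper": 1},{"x": 0,"y": 0,"z": 0,"ax": 0,"ay": 0,"az": 0,"gripper": 1}]}}

```text
clock: 14.48
position: [0.5952, 0.21, 0.1931]
ee_rot: [0.786, 0.618, 0.001, 0.0]
ft_force: [-0.5, 0.4, -3.3]
grip_width: 0.093
grasp_force: 81.2
```

```bash
python3 - <<'E'
from h import *
np.set_printoptions(linewidth=250)
c=avg(4);s=snap('side','s21')
a_=np.radians(-13.8);X=np.array([np.cos(a_),np.sin(a_),0]);o=np.array([.563,.216,0])
print(proj(s,o+X*.032+[0,0,.09])[0].round(1))
print(cv2.cvtColor(s['color'],7)[160:182:2,276:310])
E
```

```text
t 14.68 F [ 0.16 -0.22 -2.96] [0.3  0.53 0.29] T [-0.03 -0.03 -0.05] p [0.5944 0.2099 0.1917] R [[0.2352, 0.9719, -0.0002], [0.9719, -0.2352, -0.0001], [-0.0002, -0.0002, -1.0]] w 0.097 81.2
[296.5 169.4]
[[130 121 100  69  51  49  52  52  51  49  49  49  49  54  61  66  68  65  63  68  82  93  96  97  95  94  93  93  95 102 108 109 105  92]
 [118 117 109  97  89  89  91  91  90  89  90  92  97 118 155 182 188 178 155 131 116 111 114 139 174 197 205 207 210 214 215 208 196 175]
 [131 134 134 135 134 134 133 131 129 127 123 125 136 159 180 189 186 182 175 163 146 125 112 119 144 170 186 193 194 187 170 148 128 110]
 [136 137 136 137 137 136 136 134 131 129 124 121 125 134 140 136 133 132 135 138 135 123 109 106 110 118 129 142 145 127 103  85  74  66]
 [133 134 135 136 135 135 134 133 131 127 121 112 100  95  99 110 125 136 146 153 149 134 118 112 110 108 106 104  99  92  87  86  84  82]
 [131 134 137 139 139 135 132 129 126 121 116 106  94  88  91  94  97 102 104 106 105 104 103 101 100  96  93  90  94 111 131 139 138 130]
 [124 124 127 128 125 120 115 110 109 107 104 101  94  90  90  93  96  97  98 100 100 100 100  99  98  94  91  89 103 144 190 216 220 217]
 [152 144 134 127 122 118 115 113 112 112 110 109 103  98  95  96  96  97  99  99  99 100  99  98  97  96  93  99 126 174 216 230 232 231]
 [203 200 193 187 182 177 173 170 170 170 169 170 169 166 157 144 133 127 123 121 122 121 122 125 132 146 161 177 202 223 231 233 232 229]
 [199 202 205 206 204 201 197 195 194 193 193 194 195 196 197 198 198 201 204 207 211 215 218 220 222 226 228 229 229 229 228 226 223 220]
 [197 197 198 200 201 202 201 199 198 196 196 196 196 197 199 202 208 214 220 223 225 227 227 227 226 225 223 220 218 214 210 207 203 200]]
```

Request:
{"op": "apply_moves", "data": {"rows": [{"x": 0,"y": -5,"z": 0,"ax": 0,"ay": 0,"az": 0,"gripper": 1},{"x": 0,"y": -8,"z": 0,"ax": 0,"ay": 0,"az": 0,"gripper": 1},{"x": 0,"y": -8,"z": 0,"ax": 0,"ay": 0,"az": 0,"gripper": 1},{"x": 0,"y": -8,"z": 0,"ax": 0,"ay": 0,"az": 0,"gripper": 1},{"x": 0,"y": -8,"z": 0,"ax": 0,"ay": 0,"az": 0,"gripper": 1}]}}

```text
clock: 15.15
position: [0.5573, 0.2191, 0.192]
ee_rot: [0.786, 0.619, 0.0, -0.0]
ft_force: [-0.8, -0.4, -2.9]
grip_width: 0.091
grasp_force: 81.1
```

Request:
{"op": "apply_moves", "data": {"rows": [{"x": 0,"y": -10,"z": 0,"ax": 0,"ay": 0,"az": 0,"gripper": 1},{"x": 0,"y": -10,"z": 0,"ax": 0,"ay": 0,"az": 0,"gripper": 1},{"x": 0,"y": -12,"z": 0,"ax": 0,"ay": 0,"az": 0,"gripper": 1},{"x": 0,"y": -12,"z": 0,"ax": 0,"ay": 0,"az": 0,"gripper": 1},{"x": 0,"y": -12,"z": 0,"ax": 0,"ay": 0,"az": 0,"gripper": 1}]}}

```text
clock: 15.57
position: [0.5028, 0.2322, 0.192]
ee_rot: [0.786, 0.618, 0.0, -0.0]
ft_force: [0.4, -0.2, -2.4]
grip_width: 0.093
grasp_force: 81.1
```

Request:
{"op": "apply_moves", "data": {"rows": [{"x": 0,"y": -12,"z": 0,"ax": 0,"ay": 0,"az": 0,"gripper": 1},{"x": 0,"y": -10,"z": 0,"ax": 0,"ay": 0,"az": 0,"gripper": 1},{"x": 0,"y": -7,"z": 0,"ax": 0,"ay": 0,"az": 0,"gripper": 1},{"x": 0,"y": 0,"z": 0,"ax": 0,"ay": 0,"az": 0,"gripper": 1},{"x": 0,"y": 0,"z": 0,"ax": 0,"ay": 0,"az": 0,"gripper": 1}]}}

```text
clock: 15.98
position: [0.4758, 0.2389, 0.1921]
ee_rot: [0.786, 0.619, 0.0, -0.0]
ft_force: [0.5, 0.1, -3.6]
grip_width: 0.096
grasp_force: 81.1
```

```bash
python3 - <<'E'
from h import *
c=avg(4);pickle.dump(c,open('pics/w22.pkl','wb'));s=snap('side','s22')
a_=np.radians(-13.8);X=np.array([np.cos(a_),np.sin(a_),0]);o=np.array([.563,.216,0])
p=get_obs()['position'];print('stand x',(p-o)@X)
np.set_printoptions(linewidth=250)
q=proj(s,[p[0],p[1],.075])[0];print(q); u,v=q.astype(int)
print(cv2.cvtColor(s['color'],7)[v-16:v+8:2,u-16:u+18])
rows([.545,-.15,.24],-30,14)
E
```

```text
t 16.18 F [ 0.15 -0.09 -3.48] [0.76 0.43 0.33] T [-0.03 -0.02 -0.02] p [0.4764 0.2384 0.1919] R [[0.2359, 0.9718, 0.0002], [0.9718, -0.2359, -0.0002], [-0.0001, 0.0003, -1.0]] w 0.095 81.1
stand x -0.08948823530420162
[257.83827025 176.11409595]
[[239 237 236 232 229 225 220 214 209 206 204 203 202 195 172 136 108 110 138 178 206 219 224 228 231 232 231 219 179 136 120 126 132 134]
 [235 230 224 219 217 217 217 214 210 205 203 202 201 193 171 137 111 108 132 171 200 215 221 225 229 232 233 228 203 157 126 118 120 122]
 [172 150 129 115 128 166 199 212 210 204 201 198 197 192 174 148 124 112 128 162 189 204 214 220 224 229 232 230 213 172 137 123 120 122]
 [ 70  60  54  55  84 136 185 210 211 204 198 196 197 197 194 183 155 123 114 135 162 183 195 203 211 220 225 229 223 192 150 129 128 131]
 [ 64  72  72  64  78 127 173 192 190 187 191 194 197 197 197 188 160 126 109 111 118 127 144 166 176 181 200 221 223 204 165 136 128 131]
 [135 153 140 105  89 128 172 183 160 138 141 154 165 175 180 175 153 124 109 109 110 109 107 106 106 125 166 202 213 198 166 136 124 125]
 [ 97  97  88  71  6
[... 189 characters left out ...]
101 100  99  97  94  91  88  87 108 150 183 198 202 200 189 171 158]
 [ 91  85  72  61  52  46  42  45  63  80  90  95  97  97  99 100 100  99  99  98  96  94  91  89  93 117 155 183 195 197 197 197 197 199]
 [ 36  35  36  43  49  47  36  37  65 103 127 131 123 113 109 107 106 106 107 109 114 120 130 143 158 175 190 198 200 201 201 200 200 199]
 [ 43  53  62  66  63  56  63  93 137 181 208 214 209 202 200 200 201 204 207 210 212 215 218 219 217 215 212 209 206 203 201 200 199 198]
 [ 83  93 100  93  77  91 142 193 224 233 235 235 233 233 232 232 233 233 234 234 234 233 232 231 229 227 225 222 219 215 211 209 208 207]]
per row mm [-24.16  14.67  -3.44] deg [1.000e-03 0.000e+00 1.168e+00] n 14
```

The weight is off the hook at stand x = -89 mm, hanging freely (3.5 N). I'll carry it past the large seat so the wrist camera gets a clear view of the seat.

Request:
{"op": "apply_moves", "data": {"rows": [{"x": -12,"y": 4.5,"z": -5,"ax": 0,"ay": 0,"az": 0,"gripper": 1},{"x": -24,"y": 9,"z": -10,"ax": 0,"ay": 0,"az": 0,"gripper": 1},{"x": -34,"y": 13,"z": -10,"ax": 0,"ay": 0,"az": 0,"gripper": 1},{"x": -34,"y": 13,"z": -10,"ax": 0,"ay": 0,"az": 0,"gripper": 1},{"x": -34,"y": 13,"z": -10,"ax": 0,"ay": 0,"az": 0,"gripper": 1}]}}

```text
clock: 16.65
position: [0.4945, 0.0897, 0.2376]
ee_rot: [0.786, 0.618, 0.0, 0.0]
ft_force: [1.3, -0.0, -3.0]
grip_width: 0.096
grasp_force: 81.1
```

Request:
{"op": "apply_moves", "data": {"rows": [{"x": -34,"y": 13,"z": -3,"ax": 0,"ay": 0,"az": 0,"gripper": 1},{"x": -34,"y": 13,"z": 0,"ax": 0,"ay": 0,"az": 0,"gripper": 1},{"x": -34,"y": 13,"z": 0,"ax": 0,"ay": 0,"az": 0,"gripper": 1},{"x": -34,"y": 14,"z": 0,"ax": 0,"ay": 0,"az": 0,"gripper": 1},{"x": -34,"y": 14,"z": 0,"ax": 0,"ay": 0,"az": 0,"gripper": 1}]}}

```text
clock: 17.07
position: [0.5193, -0.0915, 0.2404]
ee_rot: [0.786, 0.618, 0.0, 0.0]
ft_force: [1.0, 0.9, -4.2]
grip_width: 0.095
grasp_force: 81.1
```

Request:
{"op": "apply_moves", "data": {"rows": [{"x": -34,"y": 14,"z": 0,"ax": 0,"ay": 0,"az": 0,"gripper": 1},{"x": -34,"y": 14,"z": 0,"ax": 0,"ay": 0,"az": 0,"gripper": 1},{"x": -34,"y": 14,"z": 0,"ax": 0,"ay": 0,"az": 0,"gripper": 1},{"x": -34,"y": 14,"z": 0,"ax": 0,"ay": 0,"az": 0,"gripper": 1},{"x": -34,"y": 13,"z": 0,"ax": 0,"ay": 0,"az": 0,"gripper": 1}]}}

```text
clock: 17.48
position: [0.5464, -0.2727, 0.2401]
ee_rot: [0.786, 0.618, 0.0, 0.0]
ft_force: [0.3, 0.5, -2.1]
grip_width: 0.091
grasp_force: 81.1
```

Request:
{"op": "apply_moves", "data": {"rows": [{"x": -24,"y": 9,"z": 0,"ax": 0,"ay": 0,"az": 0,"gripper": 1},{"x": -12,"y": 5,"z": 0,"ax": 0,"ay": 0,"az": 0,"gripper": 1},{"x": 0,"y": 0,"z": 0,"ax": 0,"ay": 0,"az": 0,"gripper": 1},{"x": 0,"y": 0,"z": 0,"ax": 0,"ay": 0,"az": 0,"gripper": 1},{"x": 0,"y": 0,"z": 0,"ax": 0,"ay": 0,"az": 0,"gripper": 1}]}}

```text
clock: 17.9
position: [0.5517, -0.308, 0.2398]
ee_rot: [0.786, 0.619, 0.0, -0.0]
ft_force: [-0.5, -0.1, -3.2]
grip_width: 0.092
grasp_force: 81.1
```

```bash
cat > fit.py <<'E'
from h import *
from scipy.optimize import minimize
def seatmask(c,x,y,yaw,z0=0,s=.042,h=.02):
    a=np.radians(yaw);P=[[x+np.cos(a)*i*s-np.sin(a)*j*s,y+np.sin(a)*i*s+np.cos(a)*j*s,z0+k*h] for i in(-1,1) for j in(-1,1) for k in(0,1)]
    h_=cv2.convexHull(proj(c,P).astype(np.float32)); m=np.zeros(c['color'].shape[:2],np.uint8)
    cv2.fillConvexPoly(m,np.round(h_*16).astype(np.int32),255,cv2.LINE_AA,4); return m/255.
def fit(c,x0,thr,lo=0):
    g=cv2.cvtColor(c['color'],7).astype(float); q=proj(c,[x0[0],x0[1],.02])[0]
    roi=np.zeros(g.shape,bool); big=seatmask(c,*x0[:3],s=.055)>0.5; roi[big]=1
    obs=1/(1+np.exp((g-thr)/4))
    f=lambda p:((seatmask(c,p[0],p[1],p[2])-obs)[roi]**2).mean()
    b=None
    for d in(-3,3):
        r=minimize(f,[x0[0],x0[1],x0[2]+d],method='Nelder-Mead',options=dict(initial_simplex=np.array([[x0[0],x0[1],x0[2]+d],[x0[0]+.005,x0[1],x0[2]],[x0[0],x0[1]+.005,x0[2]],[x0[0],x0[1],x0[2]+2*d]]),maxiter=200))
        if b is None or r.fun<b.fun:b=r
    return b.x.round(4),b.fun
E
python3 - <<'E'
from fit import *
c=avg(4);pickle.dump(c,open('pics/w23.pkl','wb'))
np.set_printoptions(linewidth=250)
q=proj(c,[[.557,-.225,.02],[.557,-.225,.008]]);print(q)
u,v=q[0].astype(int);g=cv2.cvtColor(c['color'],7);print(g[v,u-90:u+90:3],g[max(v-90,0):v+90:3,u])
for thr in(110,120,130): print(thr,fit(c,(.557,-.225,-16.8),thr),fit(load('top0'),(.557,-.225,-16.8),thr-8))
E
```

```text
t 18.10 F [ 0.14  0.41 -3.18] [0.53 0.52 0.08] T [0.   0.03 0.  ] p [ 0.5521 -0.3075  0.2401] R [[0.2337, 0.9723, 0.0004], [0.9723, -0.2337, 0.0006], [0.0007, 0.0003, -1.0]] w 0.094 81.1
[[305.8093632  104.96609143]
 [306.20269647 105.43365821]]
[181 181 177 168 173 182 186 192 195 195 193 194 193 193 192 194 197 196 198 135 138 140  82 100 137 139 141 137 140 138 138 138 139 136 139 137 136 135 137  99 135 134 132 199 195 193 194 194 194 197 197 200 199 197 195 194 193 189 191 187] [191 191 183 180 170 164 169 179 178 175 173 166 167 177 180 186 187 190 169 144 142 139  67 105 142 140 143 141 139 142 138 138 139 137 135 134 136 136 132 125 116 131 129 121 201 198 197 197 195 193 195  74  95 167 167 168 167 167 166 167]
110 (array([   0.5937,   -0.3483, -109.8   ]), np.float64(0.0473042388162592)) (array([  0.5568,  -0.2249, -16.3967]), np.float64(0.030420823848258092))
120 (array([   0.5937,   -0.3483, -109.8   ]), np.float64(0.06227966853068305)) (array([  0.5566,  -0.2245, -16.7622]), np.float64(0.0261294611049546))
130 (array([   0.5844,   -0.362 , -105.1333]), np.float64(0.11132043088387143)) (array([  0.5569,  -0.2245, -16.6458]), np.float64(0.05048661964390174))
```

```bash
python3 - <<'E'
from fit import *
c=load('w23')
for thr in(158,165,172): print(thr,fit(c,(.557,-.225,-16.8),thr))
# well: ellipse-like fit of dark rim: search centre maximizing darkness along 60 mm circle at z=.02
g=cv2.GaussianBlur(cv2.cvtColor(c['color'],7).astype(np.float32),(3,3),0);a=np.linspace(0,2*np.pi,180)
def s(p): 
    P=np.c_[p[0]+p[2]*np.cos(a),p[1]+p[2]*np.sin(a),np.full(180,.02)];q=proj(c,P).astype(np.float32);return cv2.remap(g,q[:,:1],q[:,1:],1).mean()
b=min((s((x,y,r)),x,y,r) for x in np.arange(.551,.563,.0005) for y in np.arange(-.231,-.219,.0005) for r in(.029,.030,.031));print(b)
# disc seen by wrist: where would the disc top circle project for weight axis at TCP?
p=get_obs()['position'];m=R.from_quat(get_obs()['ee_rot']).as_matrix()
for dz in(.118,):
    top=p+m@[0,0,dz-.032];P=[top+m@[.028*np.cos(t),.028*np.sin(t),0] for t in np.linspace(0,2*np.pi,9)[:8]];print(proj(c,P).round(1).tolist())
np.set_printoptions(linewidth=250)
G=cv2.cvtColor(c['color'],7)
for r in range(140,215,5):print(r,G[r,280:356:2])
E
```

```text
158 (array([  0.5571,  -0.2283, -16.5838]), np.float64(0.04966650876547983))
165 (array([  0.5572,  -0.2281, -16.374 ]), np.float64(0.07853474214154833))
172 (array([  0.5571,  -0.2282, -16.4384]), np.float64(0.09691264368393925))
(np.float32(92.21949), np.float64(0.5574999999999993), np.float64(-0.2275), 0.03)
[[318.0, 166.9], [342.6, 177.0], [352.0, 200.7], [341.6, 223.5], [318.0, 232.6], [294.4, 223.5], [284.0, 200.7], [293.4, 177.0]]
140 [134 131 131 132 133 131 133 131 131 132 131 129 129 131 129 130 130 129 131 131 129 130 130 130 131 130 132 130 129 128 149 201 197 200 199 198 198 200]
145 [198 201 199 199 202 201 140 200 197 138 162 180 143 141 186 147 149 118 129 142 122 120 145 122 119 122 119 120 122 119 205 198 200 200 202 200 199 200]
150 [190 184 184 185 187 186 186 192 195 197 196 196 195 196 199 198 199 200 201 202 202 201 202 200 204 204 201 200 200 199 202 201 202 201 201 198 199 198]
155 [169 169 166 166 164 169 173 175 185 190 191 191 196 201 199 200 201 201 202 200 201 203 203 202 202 200 202 201 201 201 201 202 200 199 201 202 199 196]
160 [163 163 165 163 159 1
[... 1011 characters left out ...]
 78  70 103 102 101 123 163 160 160 163 171 165 160 136 123  51  67]
195 [199 196 180 139 159 163 160 163 162 162 162 164 162 165 167 155  75  80  77  79  77  79  72  86  99 103 100 166 159 159 161 168 164 164 153  98  67  91]
200 [194 198 190 141 159 162 159 162 163 161 162 163 164 163 168 123  80  78  80  78  77  74  78  77 103 102 102 118 148 159 161 168 165 162 161 129  58  94]
205 [196 196 181 134 159 162 161 161 162 157 162 164 164 163 118  82  78  82  82  81  78  79  78  78  80 100 103  99 100 119 164 168 161 163 152 104  68  94]
210 [193 195 199 183 143 160 159 163 158 159 157 161 160 159  81 133 137 140 143 144 140 139 136 125  79 102 101  99  97  97 164 167 163 161 129 150  64  90]
```

```bash
python3 - <<'E'
from fit import *
from scipy.optimize import least_squares
c=load('w23');o=get_obs();p=o['position'];m=R.from_quat(o['ee_rot']).as_matrix();t=np.linspace(0,2*np.pi,241)
def ring(v,dz): 
    return proj(c,np.array([p+m@[v[0]+.028*np.cos(a),v[1]+.028*np.sin(a),v[2]+dz] for a in t]))
def f(v):
    a=ring(v,-.032);b=ring(v,0);return [a[:,0].min()-285.3,a[:,0].max()-350,a[:,1].min()-169.8,b[:,1].min()-164.5]
for v in([0,0,.118],): print(f(v))
r=least_squares(f,[0,0,.118],x_scale=.01,diff_step=1e-3);print(r.x,r.fun)
G=cv2.cvtColor(c['color'],7);np.set_printoptions(linewidth=220)
print(G[158:180,306:332:2])
s=snap('side','s24')
q=proj(s,[p+m@[0,0,z] for z in(.086,.118)]);print(q);u,v=q[1].astype(int);print(cv2.cvtColor(s['color'],7)[v-24:v+10,u-18:u+18:2])
E
```

```text
[np.float64(-1.314706982930261), np.float64(2.026846194807888), np.float64(-2.9298348807932086), np.float64(-2.970408719210667)]
[-0.00437232 -0.00032611  0.13020252] [ 0.00495523 -0.00495441  0.05754296 -0.0645101 ]
[[195 198 200 200 204 201 202 201 202 202 200 198 197]
 [195 199 199 202 200 199 202 203 203 203 201 199 199]
 [195 198 199 201 200 200 199 203 202 202 201 202 199]
 [193 198 194 199 200 199 203 204 203 202 201 199 201]
 [195 196 196 197 201 203 201 203 206 205 203 200 201]
 [194 195 198 197 187 183 186 193 191 196 203 201 202]
 [195 196 185 170 109  79  93 126 131 151 186 204 199]
 [184 167 111  71  77  77  76  75  75  71  88 182 198]
 [111  71  75  77  78  82  79  81  80  76  74  76 161]
 [ 78  79  78  76  85  87  79  79  79  75  76  74  76]
 [ 76  80  85  87  95  94  75  81  77  86  89  71  70]
 [ 85  94 115 124  79  81  81  82  92 130 120  87  71]
 [112 133 143 144  79  82  79  80  82 147 143 123  91]
 [143 154 159 152  76  82  80  79  85 163 155 146 130]
 [159 166 173 158  76  83  82  80  78 171 165 158 148]
 [170 167 170 154  78  80  81  80  75 159 170 164 159]
 [1
[... 2237 characters left out ...]
100  99  97  91 126 220]
 [227 222 218 184 113  89  92  95  97  99 100 100 100  99  96  92 134 222]
 [226 220 220 212 146  96  93  96  97  99  99  99  99  98  96  93 143 221]
 [226 219 222 225 187 121  97  96  97  98  99 100  98  97  96 102 161 220]
 [226 219 223 229 219 170 122 101  97  98  99  98  99  97 103 133 188 222]
 [225 221 225 231 229 211 169 126 106 102 101 101 102 106 133 178 215 226]
 [225 221 225 230 230 226 208 169 143 129 119 117 125 144 181 217 227 231]
 [224 219 223 227 228 226 221 206 192 176 162 160 173 197 219 229 232 234]
 [224 219 220 223 225 223 221 220 220 214 208 205 213 225 231 233 234 235]
 [222 218 218 220 223 224 223 225 227 228 228 226 227 232 234 235 235 236]]
```

Request:
{"op": "apply_moves", "data": {"rows": [{"x": 16,"y": -2.8,"z": 0,"ax": 0,"ay": 0,"az": 0,"gripper": 1},{"x": 24,"y": -4.1,"z": 0,"ax": 0,"ay": 0,"az": 0,"gripper": 1},{"x": 24,"y": -4.1,"z": 10,"ax": 0,"ay": 0,"az": 0,"gripper": 1},{"x": 16.8,"y": -2.9,"z": 15,"ax": 0,"ay": 0,"az": 0,"gripper": 1},{"x": 0,"y": 0,"z": 15,"ax": 0,"ay": 0,"az": 0,"gripper": 1}]}}

```text
clock: 18.57
position: [0.559, -0.2213, 0.1997]
ee_rot: [0.784, 0.621, 0.002, -0.001]
ft_force: [-0.1, 0.3, -3.8]
grip_width: 0.091
grasp_force: 81.1
```

Request:
{"op": "apply_moves", "data": {"rows": [{"x": 0,"y": 0,"z": 15,"ax": 0,"ay": 0,"az": 0,"gripper": 1},{"x": 0,"y": 0,"z": 15,"ax": 0,"ay": 0,"az": 0,"gripper": 1},{"x": 0,"y": 0,"z": 12,"ax": 0,"ay": 0,"az": 0,"gripper": 1},{"x": 0,"y": 0,"z": 8,"ax": 0,"ay": 0,"az": 0,"gripper": 1},{"x": 0,"y": 0,"z": 0,"ax": 0,"ay": 0,"az": 0,"gripper": 1}]}}

```text
clock: 18.98
position: [0.5565, -0.2262, 0.1483]
ee_rot: [0.786, 0.619, -0.001, -0.001]
ft_force: [-0.5, -0.2, -3.9]
grip_width: 0.097
grasp_force: 81.1
```

```bash
cat > disc.py <<'E'
from fit import *
c=avg(3);s=snap('side','sd');o=get_obs();p=o['position'];m=R.from_quat(o['ee_rot']).as_matrix()
g=cv2.cvtColor(s['color'],7).astype(int);np.set_printoptions(linewidth=250)
s0=load('side0')
for thr in(100,110,120):print('seat in side0',fit(s0,(.557,-.225,-16.8),thr))
q=proj(s,[p+m@[0,0,.118],p+m@[0,0,.086],[.557,-.226,.02]]);print('bottom/top pred',q.tolist());u,v=q[0].astype(int)
print(u-18,v-16);print(g[v-16:v+10,u-18:u+18])
for cam in('side0',): 
    print('well z',[ (y,proj(s0,[.5567,y,.02])[0].round(2).tolist()) for y in(-.2247,-.2279)])
E
python3 disc.py
```

```text
t 19.13 F [-0.07  0.35 -2.48] [0.38 0.52 0.25] T [-0.01 -0.07 -0.04] p [ 0.5577 -0.227   0.1507] R [[0.2353, 0.9719, 0.001], [0.9719, -0.2353, -0.0002], [0.0, 0.001, -1.0]] w 0.100 81.1
seat in side0 (array([  0.5569,  -0.2274, -25.473 ]), np.float64(0.4112712181877081))
seat in side0 (array([  0.5571,  -0.2269, -25.5569]), np.float64(0.37959364794539785))
seat in side0 (array([  0.5563,  -0.2259, -20.8126]), np.float64(0.34150350859628653))
bottom/top pred [[360.4085717268561, 256.4028939684271], [361.3922106030633, 244.3992606199376], [359.4353234615498, 260.96087434355536]]
342 240
[[224 210 183 162 154 151 156 163 175 185 190 189 187 187 179 161 141 133 148 171 187 186 163 126 106 119 158 199 222 229 232 234 234 234 234 235]
 [226 217 196 180 171 160 155 157 166 177 188 193 192 193 192 183 171 154 141 142 152 157 144 119 104 117 155 194 219 227 232 233 234 234 234 234]
 [230 224 216 204 190 173 159 154 160 175 188 194 195 196 196 195 190 179 160 144 135 131 122 107 102 117 152 187 210 222 229 232 233 233 234 234]
 [233 230 227 222 211 189 168 161 169 183 192 195 196 196 197 198 1
[... 2680 characters left out ...]
  95  97  94  85  78  85 100 117 132 145 169]
 [110 130 139 137 128 109 100 112 125 128 123 110  95  86  84  85  87  90  91  92  93  94  93  90  88  90  97  98  88  74  70  80  98 117 135 154]
 [ 98 121 135 139 133 123 120 128 131 123 109  95  85  81  80  81  81  82  83  85  85  86  85  83  82  84  89  91  84  72  66  70  84 103 124 142]
 [ 87 110 130 138 138 133 133 135 129 112  94  84  80  79  78  79  79  79  80  80  80  80  80  79  79  80  81  82  80  74  68  71  81 100 121 137]
 [ 84 100 123 136 140 138 139 136 126 108  89  81  79  79  78  78  79  78  79  79  79  79  78  79  79  80  80  79  78  76  74  76  86 107 128 138]]
well z [(-0.2247, [359.02, 260.71]), (-0.2279, [359.77, 261.41])]
```

```bash
python3 - <<'E'
from fit import *
for thr in(160,175,185):print(fit(load('side0'),(.557,-.225,-16.8),thr))
for f in('t9','t10'): print(fit(load(f),(.557,-.225,-16.8),112))
E
```

```text
(array([  0.5561,  -0.2277, -18.9486]), np.float64(0.04683697811578915))
(array([  0.5556,  -0.2284, -17.3364]), np.float64(0.026102801130555332))
(array([  0.5557,  -0.2281, -17.395 ]), np.float64(0.017477047420684594))
(array([  0.5567,  -0.2246, -16.6234]), np.float64(0.022803406777207675))
(array([  0.5567,  -0.225 , -16.6451]), np.float64(0.0245199037225306))
```

Seat centre: side (.5557,-.2282), wrist (.5573,-.2279), top (.5567,-.2248), mean (.5566,-.2270). The weight axis is within about 1 mm of that. I'll lower it slowly and watch the force.

Request:
{"op": "apply_moves", "data": {"rows": [{"x": 0,"y": -1,"z": 3,"ax": 0,"ay": 0,"az": 0,"gripper": 1},{"x": 0,"y": 0,"z": 3,"ax": 0,"ay": 0,"az": 0,"gripper": 1},{"x": 0,"y": 0,"z": 2,"ax": 0,"ay": 0,"az": 0,"gripper": 1},{"x": 0,"y": 0,"z": 1,"ax": 0,"ay": 0,"az": 0,"gripper": 1},{"x": 0,"y": 0,"z": 0,"ax": 0,"ay": 0,"az": 0,"gripper": 1}]}}

```text
clock: 19.6
position: [0.5562, -0.2264, 0.1405]
ee_rot: [0.786, 0.618, -0.0, -0.0]
ft_force: [-0.6, 0.5, -2.4]
grip_width: 0.092
grasp_force: 81.1
```

Request:
{"op": "apply_moves", "data": {"rows": [{"x": 0,"y": 0,"z": 1,"ax": 0,"ay": 0,"az": 0,"gripper": 1},{"x": 0,"y": 0,"z": 1,"ax": 0,"ay": 0,"az": 0,"gripper": 1},{"x": 0,"y": 0,"z": 1,"ax": 0,"ay": 0,"az": 0,"gripper": 1},{"x": 0,"y": 0,"z": 1,"ax": 0,"ay": 0,"az": 0,"gripper": 1},{"x": 0,"y": 0,"z": 0,"ax": 0,"ay": 0,"az": 0,"gripper": 1}]}}

```text
clock: 20.02
position: [0.5562, -0.2264, 0.1366]
ee_rot: [0.786, 0.618, -0.0, -0.0]
ft_force: [-0.6, 0.2, -3.0]
grip_width: 0.091
grasp_force: 81.1
```

```bash
python3 - <<'E'
from h import *
c=avg(3)
E
```

```text
t 20.17 F [ 0.38 -0.2  -3.58] [0.63 0.37 0.37] T [-0.03 -0.01 -0.05] p [ 0.5564 -0.2265  0.1369] R [[0.2352, 0.9719, 0.0001], [0.9719, -0.2352, 0.0001], [0.0001, 0.0, -1.0]] w 0.091 81.1
```

Request:
{"op": "apply_moves", "data": {"rows": [{"x": 0,"y": 0,"z": 1,"ax": 0,"ay": 0,"az": 0,"gripper": 1},{"x": 0,"y": 0,"z": 1,"ax": 0,"ay": 0,"az": 0,"gripper": 1},{"x": 0,"y": 0,"z": 1,"ax": 0,"ay": 0,"az": 0,"gripper": 1},{"x": 0,"y": 0,"z": 0,"ax": 0,"ay": 0,"az": 0,"gripper": 1},{"x": 0,"y": 0,"z": 0,"ax": 0,"ay": 0,"az": 0,"gripper": 1}]}}

```text
clock: 20.58
position: [0.5563, -0.2265, 0.1338]
ee_rot: [0.786, 0.618, -0.0, -0.0]
ft_force: [0.8, 0.3, -2.9]
grip_width: 0.092
grasp_force: 81.1
```

Request:
{"op": "apply_moves", "data": {"rows": [{"x": 0,"y": 0,"z": 1,"ax": 0,"ay": 0,"az": 0,"gripper": 1},{"x": 0,"y": 0,"z": 1,"ax": 0,"ay": 0,"az": 0,"gripper": 1},{"x": 0,"y": 0,"z": 1,"ax": 0,"ay": 0,"az": 0,"gripper": 1},{"x": 0,"y": 0,"z": 0,"ax": 0,"ay": 0,"az": 0,"gripper": 1},{"x": 0,"y": 0,"z": 0,"ax": 0,"ay": 0,"az": 0,"gripper": 1}]}}

```text
clock: 21.0
position: [0.5563, -0.2264, 0.1308]
ee_rot: [0.786, 0.618, -0.0, -0.0]
ft_force: [-0.9, 0.3, -3.1]
grip_width: 0.095
grasp_force: 81.1
```

```bash
python3 - <<'E'
from h import *
c=avg(3)
E
```

```text
t 21.15 F [ 0.12  0.71 -3.05] [0.34 0.36 0.3 ] T [-0.03  0.01 -0.02] p [ 0.5563 -0.2265  0.1309] R [[0.2352, 0.9719, 0.0], [0.9719, -0.2352, 0.0001], [0.0001, 0.0, -1.0]] w 0.096 81.1
```

Request:
{"op": "apply_moves", "data": {"rows": [{"x": 0,"y": 0,"z": 1,"ax": 0,"ay": 0,"az": 0,"gripper": 1},{"x": 0,"y": 0,"z": 1,"ax": 0,"ay": 0,"az": 0,"gripper": 1},{"x": 0,"y": 0,"z": 1,"ax": 0,"ay": 0,"az": 0,"gripper": 1},{"x": 0,"y": 0,"z": 0,"ax": 0,"ay": 0,"az": 0,"gripper": 1},{"x": 0,"y": 0,"z": 0,"ax": 0,"ay": 0,"az": 0,"gripper": 1}]}}

```text
clock: 21.57
position: [0.5563, -0.2265, 0.1278]
ee_rot: [0.786, 0.618, -0.0, -0.0]
ft_force: [0.1, 0.5, -4.0]
grip_width: 0.093
grasp_force: 81.1
```

Request:
{"op": "apply_moves", "data": {"rows": [{"x": 0,"y": 0,"z": 1,"ax": 0,"ay": 0,"az": 0,"gripper": 1},{"x": 0,"y": 0,"z": 1,"ax": 0,"ay": 0,"az": 0,"gripper": 1},{"x": 0,"y": 0,"z": 0,"ax": 0,"ay": 0,"az": 0,"gripper": 1},{"x": 0,"y": 0,"z": 0,"ax": 0,"ay": 0,"az": 0,"gripper": 1}]}}

```text
clock: 21.9
position: [0.5566, -0.2268, 0.1264]
ee_rot: [0.786, 0.618, 0.0, 0.0]
ft_force: [-1.3, -0.6, 3.4]
grip_width: 0.094
grasp_force: 82.0
```

```bash
python3 - <<'E'
from h import *
c=avg(3)
E
```

```text
t 22.05 F [-0.74 -0.63  4.28] [0.55 0.36 0.76] T [-0.05  0.27  0.02] p [ 0.5566 -0.2267  0.1264] R [[0.2352, 0.9719, 0.0009], [0.9719, -0.2352, -0.0002], [0.0, 0.0009, -1.0]] w 0.095 82.3
```

Contact is at TCP z 0.1264, so the underside is at about 8 mm on the well floor, with almost no side force. Releasing.

Request:
{"op": "apply_moves", "data": {"rows": [{"x": 0,"y": 0,"z": 0,"ax": 0,"ay": 0,"az": 0,"gripper": 0.92},{"x": 0,"y": 0,"z": 0,"ax": 0,"ay": 0,"az": 0,"gripper": 0.85},{"x": 0,"y": 0,"z": 0,"ax": 0,"ay": 0,"az": 0,"gripper": 0.7},{"x": 0,"y": 0,"z": 0,"ax": 0,"ay": 0,"az": 0,"gripper": 0.5},{"x": 0,"y": 0,"z": 0,"ax": 0,"ay": 0,"az": 0,"gripper": 0.4}], "newtons": 40}}

```text
clock: 22.47
position: [0.5562, -0.2263, 0.1256]
ee_rot: [0.786, 0.618, -0.0, -0.0]
ft_force: [-0.6, -0.4, -0.2]
grip_width: 0.566
grasp_force: 0.0
```

Request:
{"op": "apply_moves", "data": {"rows": [{"x": 0,"y": 0,"z": 0,"ax": 0,"ay": 0,"az": 0,"gripper": 0.4},{"x": 0,"y": 0,"z": -5,"ax": 0,"ay": 0,"az": 0,"gripper": 0.4},{"x": 0,"y": 0,"z": -15,"ax": 0,"ay": 0,"az": 0,"gripper": 0.4},{"x": 0,"y": 0,"z": -30,"ax": 0,"ay": 0,"az": 0,"gripper": 0.4},{"x": 0,"y": 0,"z": -40,"ax": 0,"ay": 0,"az": 0,"gripper": 0.4}]}}

```text
clock: 22.88
position: [0.5549, -0.2258, 0.215]
ee_rot: [0.786, 0.618, -0.002, -0.002]
ft_force: [0.2, 1.1, 1.2]
grip_width: 0.598
grasp_force: 0.0
```

Request:
{"op": "apply_moves", "data": {"rows": [{"x": 0,"y": 0,"z": -30,"ax": 0,"ay": 0,"az": 0,"gripper": 0.4},{"x": 0,"y": 0,"z": 0,"ax": 0,"ay": 0,"az": 0,"gripper": 0.4},{"x": 0,"y": 0,"z": 0,"ax": 0,"ay": 0,"az": 0,"gripper": 0.4},{"x": 0,"y": 0,"z": 0,"ax": 0,"ay": 0,"az": 0,"gripper": 0.4},{"x": 0,"y": 0,"z": 0,"ax": 0,"ay": 0,"az": 0,"gripper": 0.4}]}}

```text
clock: 23.3
position: [0.5558, -0.2261, 0.2448]
ee_rot: [0.786, 0.618, -0.001, -0.001]
ft_force: [0.1, 0.8, -0.2]
grip_width: 0.6
grasp_force: 0.0
```

```bash
python3 - <<'E'
from h import *
c=avg(4);s=snap('side','se');np.set_printoptions(linewidth=250)
g=cv2.cvtColor(s['color'],7).astype(int)
W=np.array([.5566,-.227,.008])
pts=[W+[0,0,z] for z in(0,.032,.096,.15)];print(proj(s,pts).round(1).tolist(),proj(c,[W+[0,0,.15],W+np.array([.2352,.9719,0])*.028+[0,0,.15],W-np.array([.2352,.9719,0])*.028+[0,0,.15]]).round(1).tolist())
u,v=proj(s,W+[0,0,.15])[0].astype(int);print(u-12,v-12);print(g[v-12:v+66:4,u-14:u+20])
q=proj(c,W+[0,0,.15])[0].astype(int);G=cv2.cvtColor(c['color'],7);print(q-20);print(G[max(q[1]-50,0):q[1]+50:8,q[0]-20:q[0]+20])
E
```

```text
t 23.50 F [ 0.31 -0.13 -0.08] [0.63 0.19 0.67] T [-0.02  0.02  0.02] p [ 0.556  -0.2264  0.2451] R [[0.2352, 0.9719, -0.0013], [0.9719, -0.2352, 0.0002], [-0.0001, -0.0013, -1.0]] w 0.601 0.0
[[359.2, 265.6], [360.1, 253.8], [362.2, 229.3], [364.0, 207.4]] [[319.2, 200.9], [319.2, 167.2], [319.2, 232.7]]
351 195
[[198 198 199 200 201 202 201 198 195 192 190 185 177 167 156 138 116 106  99  84  65  54  50  50  51  52  52  50  47  46  46  45  44  44]
 [193 194 196 198 199 200 200 199 198 198 196 195 195 195 195 194 193 194 196 198 201 203 205 207 210 212 214 215 216 217 219 218 218 219]
 [196 196 197 197 198 198 198 198 196 190 187 190 192 192 192 194 197 197 198 198 196 195 195 196 196 197 199 202 203 205 207 210 213 218]
 [190 191 191 191 190 191 192 191 181 153 120 117 142 168 183 190 191 191 194 195 196 196 194 194 194 195 195 195 195 196 196 197 197 198]
 [196 194 192 193 194 196 196 191 176 145 108  89  86  93 111 139 165 181 187 188 191 192 195 196 196 195 195 194 193 193 194 195 195 195]
 [196 196 197 197 199 199 197 190 170 137 111 107 123 134 126 105  95 101 111 115 125 148 1
[... 3424 characters left out ...]
09 111 110 112 109 111 109 132 177 185 183 182]
 [159 161 154 131  88  90  90  95  91  91  89 109 154 129  86 109 127 135 140 141 140 139 140 132 117  99  87 110 110 109 107 107 128 176 184 186 167 100 106 107]
 [ 89  93  91  87  92  89  90  90  92  86  91  89  89  97  93  98 125 133 140 138 138 138 134 126 112 100  94 108 109 107 107 108 107 108 109 110 108 106 109 106]
 [101  99  99 100 103 103 104 105 104 104 104 107 103 103 101 102  97  99 100 101 101  98  99  98  98  96  98 100 103 103 105 102 103 103 104 104 105 105 104 106]
 [106 105 104 109 105 107 106 108 107 106 105 109 108 109 108 108 109 108 104 108 105 108 106 109 107 104 108 110 107 107 107 108 106 107 106 104 107 104 108 105]]
```

The weight stands upright on its predicted position (handle column 318.7 against 319.2 predicted), and the gripper is clear above it. Handing in.

```bash
python3 -c "
from workcell import *
print(hand_in())"
```

```text
the job is handed in; nothing more can be done
None
```

I took the test weight off the hook through the keeper, stood it upright on the floor of the large seat's well, let go with the gripper clear and handed the job in at about 23.5 s; the hand-in returned no verdict, and I did not look at the keeper in a picture after the weight came off.

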